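# Cap sample jars in a lever press and clamp them on the mixer

## Task

Close every sample jar on the bench with the lever press: stand it on the nest, swing the lever down to its stop so that the lid goes fully home, and let the lever return upright; push lids down with the press lever only, never with the gripper. Stand all the closed jars upright in the trough of the mixer, then press the mixer's hold-down frame down until its catch holds it. Leave the press lever up and do not disturb the other things on the bench.

Things in the scene. Friction and masses are not known exactly. Their poses are not given: they have to be found in the camera images.
- press: white capping press, fixed. Origin: underside of its base plate below the nest; x points from its front to its hinge, z up. Base plate 12 mm thick, x from -70 to 120 mm, 120 mm wide along y; a column 36 x 30 mm at x = 85 carries the hinge. A 44 mm square rubber pad under the lever, 85 mm from the hinge, meets the lid.
- press_nest (a point): centre of the press's nest, the round dark mark 50 mm across, flush with the top of the base plate (12 mm above the bench). A jar must stand centred here within 8 mm to be pressed.
- press_hinge (a point): on the lever's hinge axis, which lies along the press's y: x = 85, z = 86 mm in the press frame.
- press_lever (a joint): press lever angle: 0 at rest, upright, leaning 0.09 rad back from the front; grows as it swings to the front (-x of the press); stop at 1.66 rad, where it lies level. A spring returns it to 0 (about 2 N at the grip, about 15 N while a lid is pressed, which begins about 0.1 rad before the stop).
- press_grip (a point): middle of the lever's cross-bar grip: black round bar 16 mm thick, 100 mm long along the press's y, 210 mm from the hinge. The steel lever (18 mm wide) joins it at the middle, so pinch it 32 mm to either side. In the press frame: x = 85 - 210 cos(1.66 - angle), z = 86 + 210 sin(1.66 - angle) mm.
- mixer: white bench mixer, fixed. Origin: underside of its housing; x points from its front to its hinge, z up. Housing x from -55 to 105 mm, 250 mm along y, 50 mm high. A post 143 mm high at y = 131 to 151, x = -35 to -5 carries the spring-ball catch; two hinge posts 131 mm high stand at x = 80, y = -115 and 115 mm.
- mixer_trough (a point): centre of the flat floor of the trough on top of the mixer (50 mm above the bench; x = -10, y = 0 in the mixer frame): inner width 58 mm along the mixer's x, inner length 206 mm along its y, rim 5 mm high and 6 mm thick. It takes one row of up to three jars along y, 70 mm apart.
- mixer_hinge (a point): on the hold-down frame's hinge axis, which lies along the mixer's y: x = 80, z = 121 mm in the mixer frame.
- mixer_bar (a joint): angle of the sprung hold-down frame: 0 at rest, upright, leaning 0.07 rad to the front; grows as it swings down to the front; stop at 1.5 rad, level over the jars, where a spring ball holds it (above 1.45 untouched). The ball is met 0.2 rad before the stop and takes about 5 N more at the grip. It goes down only over lids fully home. It can be pulled up past the catch.
- mixer_grip (a point): middle of the frame's front grip: black round bar 14 mm thick, 230 mm long along the mixer's y, 170 mm from the hinge. In the mixer frame: x = 80 - 170 cos(1.5 - angle), z = 121 + 170 sin(1.5 - angle) mm. Two arms 12 mm thick at y = -115 and 115 mm; a flat bar 30 mm wide, 90 mm from the hinge, ends about 3 mm above the closed lids.
- jar1_mid (a point): centre of the glass body of a loose sample jar (25 mm above its foot): amber glass, 46 mm across, 50 mm high, heavy-bottomed, 100 to 220 g, z up. On its narrower neck a white push-on lid, 42 mm across, 10 mm high, its top 70 mm above the foot while proud, 61 mm when home. All jars are alike; two or three are present, on the bench. Hold it by the glass.
- lid1 (a joint): how far the lid of jar1 is pushed down (m): 0 standing proud as at the start, 0.009 fully home (about 0.008 after a full stroke of the press counts). It is stiff (30 N) and stays where it is.
- jar2_mid (a point): centre of the glass body of a loose sample jar (25 mm above its foot): amber glass, 46 mm across, 50 mm high, heavy-bottomed, 100 to 220 g, z up. On its narrower neck a white push-on lid, 42 mm across, 10 mm high, its top 70 mm above the foot while proud, 61 mm when home. All jars are alike; two or three are present, on the bench. Hold it by the glass.
- lid2 (a joint): how far the lid of jar2 is pushed down (m): 0 standing proud as at the start, 0.009 fully home (about 0.008 after a full stroke of the press counts). It is stiff (30 N) and stays where it is.
- jar3_mid (a point): centre of the glass body of a loose sample jar (25 mm above its foot): amber glass, 46 mm across, 50 mm high, heavy-bottomed, 100 to 220 g, z up. On its narrower neck a white push-on lid, 42 mm across, 10 mm high, its top 70 mm above the foot while proud, 61 mm when home. All jars are alike; two or three are present, on the bench. Hold it by the glass.
- lid3 (a joint): how far the lid of jar3 is pushed down (m): 0 standing proud as at the start, 0.009 fully home (about 0.008 after a full stroke of the press counts). It is stiff (30 N) and stays where it is.
- plates: bystander: stack of three clear multiwell plates, 86 x 128 x 43 mm, beyond the work; origin under its centre
- buffer: bystander: closed bottle, 64 mm across, 140 mm high, beyond the work; origin under its centre
- beaker: bystander: clear beaker, 70 mm across, 85 mm high, beyond the work; origin under its centre

How it is judged:
By the outcome, as a careful person would: the job done as asked, in the order asked, and still so for the second after the job is handed in, with the robot touching nothing.
Of jar1, jar2, jar3 only 2 to 3 are there at a start; the rules pass over those that are not, and their reading is None.
At some moment in a run one of jar1, jar2, jar3 may be knocked a few centimetres aside while the robot is not near it.
It also fails if it takes over 210 s, if anything falls off the work surface, if the arm or the gripper's body presses on something with over 40 N, if the wrist force passes 120 N, or if a joint passes its speed limit or range.

## Robot

A 6-joint arm with a two-finger parallel gripper is mounted at the origin on the work surface. World frame = base frame: x ahead of the robot, y to its left, z up, the work surface at z = 0. Lengths are in mm, angles in degrees, forces in N, time in s.
With the tool pointing down it reaches from about 350 to 850 mm from the base axis. Payload 8.1 kg.
Tool frame: the origin (TCP) lies at the centre of the arm's flange, where the gripper is bolted on; the fingertips stand 173 mm ahead of it and the grasp point (between the pads) lies 155 mm ahead of it; z points along the fingers, y is the line along which they close (so a half turn about z gives the same grasp; the last joint's range is limited). The gripper opens to 85 mm and grips with 20 to 120 N. Pads are 22 mm wide; open, the fingers measure 114 mm over their backs; the gripper's body (76 mm by 85 mm) begins 54 mm behind the grasp point. The pads swing forward as they close: fully open they stand 13 mm farther back than shut.
Start: joints at [-77.372, 7.471, 85.268, -0, 87.261, -4.893], TCP at [180.654, -572.163, 404.692] pointing down, gripper open.
Joint ranges: [-169.43, 169.43], [-51.17, 129.36], [1.28, 143.12], [-76.62, 256.62], [0, 156.53], [-152.29, 152.29]. Speed limits (degrees/s): [136.94, 136.94, 159.86, 180, 180, 180].

## Interface

Orientations are given as [roll, pitch, yaw] about the fixed x, y, z axes, in that order (R = Rz(yaw) Ry(pitch) Rx(roll)).
In Python, from bench import * gives the robot as it stands.
- The arm moves only by the shell command python3 -m jog 'ROWS' [FORCE]. ROWS is text: rows parted by semicolons, each of 7 numbers parted by spaces: the shift along the tool's x, y, z scaled (see below), then the turn, a rotation vector about the tool's x, y, z scaled (see below), then the closure, from -1 (fully open) to 1 (shut). In form: tx ty tz wx wy wz hand; .... A call has 1 to 5 rows; each row shifts and turns the commanded pose from where the row before left it, along the tool's axes as they then stand; what a row does not reach is not made up. The controller multiplies each number of a shift by 0.1 m and each number of a turn by 60 degrees. A row lasts 1/8 s, in which the tool goes at most 62.5 mm and 10.7 degrees, less where a joint would pass 70% of its speed; a pose out of reach is approached as far as the arm can. A call with a number of a shift or a turn outside -1 to 1 is refused whole. A call with a gripper value outside its range is refused whole. The fingers move at their own pace and stop on an object; FORCE is the grip in N (left out, the last holds). Time passes only in rows, so rows that do not move let the fingers close. It gives the time, the measured TCP pose, the force, the opening and the grip force at its end, in the units of the state.
- sense(): the state, without advancing time (a new reading comes with each control period).
- snapshot(name): name is "scene" or "top" or "wrist"; returns a dict with "img" (420x560x3 uint8, red, green, blue), "fx", "fy", "cx", "cy" (pixels), "extrinsics" (4x4, takes a point from camera to world coordinates). Camera axes: x right, y down, z forward; pixel columns grow to the right and rows downward; lengths in mm; the calibration is good to about 2 mm. The wrist camera is an equidistant fisheye: a pixel r from the principal point sees the ray r / f radians off the axis. A picture is of the moment at which its call begins. There is no depth.
- hand_in(): hands the job in; it is judged then, once.
The state is a dict: "time": time; "joint_pos": joint angles; "qd": joint speeds; "joint_efforts": joint torques, N m; "tool_pos": TCP position; "tcp_rot": TCP orientation; "ft_force": force on the tool from outside, world axes, zero at the start; "wrist_torque": the same for the moment, N m; "finger_gap": finger opening in mm; "grip_force": force on a finger pad.
Only numpy, scipy, OpenCV 4.12 (cv2) and the standard library are available. Lean on these libraries where they do the work, as an engineer would, in place of code of your own. Each camera call takes 0.05 s, during which the arm holds its last target. There are 200 camera calls.

## Working session

There is one attempt and no reset: what is moved stays moved. The work goes in short steps, Python scripts to look and compute and a shell command to move; the robot and the scene stay as the last step left them, time stands still between calls to the robot, and variables do not carry over. Pictures are saved under pics/ and viewed, at most 15 in all, crops included, and the job is handed in when it is done.

```bash
ls; mkdir -p pics; python3 - <<'E'
from bench import *
import cv2,numpy as np
s=sense();print({k:np.round(v,2) for k,v in s.items()})
ims=[]
for n in("scene","top"):
    d=snapshot(n);print(n,d["fx"],d["cx"],d["cy"],np.round(d["extrinsics"],3).tolist())
    cv2.imwrite(f"pics/{n}0.png",cv2.cvtColor(d["img"],cv2.COLOR_RGB2BGR))
E
```

```text
pics
{'time': np.float64(0.0), 'joint_pos': array([-77.37,   7.52,  85.33,  -0.  ,  87.26,  -4.89]), 'qd': array([ 0.05,  0.06, -0.03,  0.11, -0.03,  0.01]), 'joint_efforts': array([ 0.000e+00, -5.694e+01, -5.006e+01, -0.000e+00,  1.000e-02,
        0.000e+00]), 'tool_pos': array([ 180.61, -571.94,  403.63]), 'tcp_rot': array([-1.799e+02, -1.000e-02,  1.752e+01]), 'ft_force': array([-0.07, -0.05,  0.43]), 'wrist_torque': array([ 0.  , -0.03, -0.02]), 'grip_force': np.float64(0.0), 'finger_gap': np.float64(85.64)}
scene 381.6207952218372 283.135172184625 209.41176799470855 [[-0.016, 0.823, -0.568, 1101.41], [1.0, 0.021, 0.002, 16.065], [0.013, -0.568, -0.823, 930.015], [0.0, 0.0, 0.0, 1.0]]
top 539.8609660606862 282.509741708261 203.4579165969102 [[-0.002, -0.985, 0.171, 411.727], [-1.0, 0.006, 0.022, -16.699], [-0.023, -0.171, -0.985, 1243.201], [0.0, 0.0, 0.0, 1.0]]
```

View pics/top0.png

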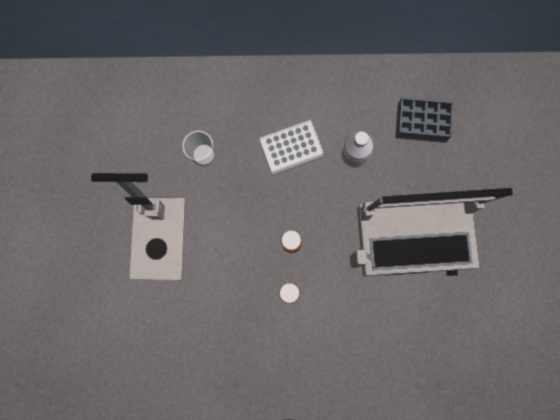

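View pics/scene0.png

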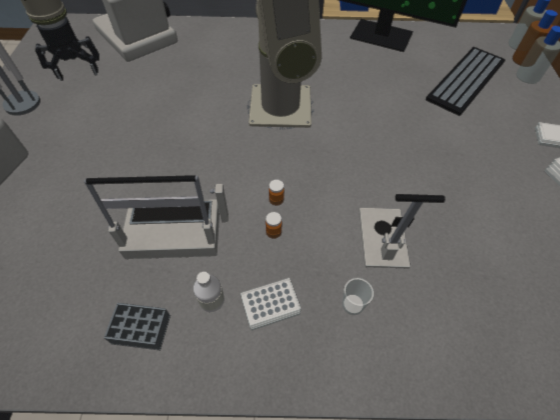

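The top view shows two jars, with lids at about (291,241) and (290,293). The press is on the left with its nest at (157,249), and the mixer is on the right with its trough centred near (420,251). The scene view shows the same layout and no third jar. Next I'll measure these positions.

```bash
cat > h.py <<'E'
from bench import *
import cv2,numpy as np
def ray(d,uv,fish=False):
    x=(uv[0]-d["cx"])/d["fx"];y=(uv[1]-d["cy"])/d["fy"]
    if fish:
        r=np.hypot(x,y);v=np.array([np.sinc(r/np.pi)*x,np.sinc(r/np.pi)*y,np.cos(r)])
    else: v=np.array([x,y,1.])
    E=np.array(d["extrinsics"]);return E[:3,3],E[:3,:3]@v
def onz(d,uv,z,fish=False):
    o,v=ray(d,uv,fish);return o+v*(z-o[2])/v[2]
def proj(d,p):
    E=np.array(d["extrinsics"]);q=E[:3,:3].T@(np.array(p)-E[:3,3]);return np.array([d["fx"]*q[0]/q[2]+d["cx"],d["fy"]*q[1]/q[2]+d["cy"]])
def blobs(mask,amin=40):
    n,l,s,c=cv2.connectedComponentsWithStats(mask.astype(np.uint8));return [(c[i],s[i]) for i in range(1,n) if s[i][4]>=amin]
def tri(da,ua,db,ub):
    (o1,v1),(o2,v2)=ray(da,ua),ray(db,ub);A=np.c_[v1,-v2];t=np.linalg.lstsq(A,o2-o1,rcond=None)[0];p,q=o1+v1*t[0],o2+v2*t[1];return (p+q)/2,np.linalg.norm(p-q)
def amber(d):
    h=cv2.cvtColor(d["img"],cv2.COLOR_RGB2HSV);m=((h[...,0]<20)&(h[...,1]>130)&(h[...,2]>60));return m
E
python3 - <<'E'
from h import *
d=snapshot("top");s=snapshot("scene");im=d["img"].astype(int)
for n,c in(("top",d),("scene",s)):
    print(n,[(np.round(b[0]),b[1].tolist()) for b in blobs(amber(c),15)])
# lids: white blobs with small size in jar region
g=im.min(2)
L=[b for b in blobs(g>150,60) ]
print([(np.round(b[0],1).tolist(),b[1].tolist()) for b in L])
gs=s["img"].astype(int).min(2)
print([(np.round(b[0],1).tolist(),b[1].tolist()) for b in blobs(gs>150,60)])
dark=im.max(2)<35
print("dark",[(np.round(b[0],1).tolist(),b[1].tolist()) for b in blobs(dark&(np.arange(420)[:,None]>150),60)])
k=[]
big=cv2.resize(cv2.cvtColor(d["img"],cv2.COLOR_RGB2BGR),None,fx=2,fy=2,interpolation=cv2.INTER_CUBIC)
z=cv2.resize(cv2.cvtColor(d["img"],cv2.COLOR_RGB2BGR)[160:290,85:205],(480,520),interpolation=cv2.INTER_CUBIC)
z2=cv2.resize(cv2.cvtColor(d["img"],cv2.COLOR_RGB2BGR)[170:290,350:520],(680//2,240),interpolation=cv2.INTER_CUBIC)
o=np.zeros((520,820,3),np.uint8);o[:,:480]=z;o[:240,480:820]=z2
cv2.imwrite("pics/a.png",cv2.resize(o,(800,507)))
E
```

```text
top [(array([291., 250.]), [284, 247, 16, 5, 24])]
scene [(array([516.,   6.]), [512, 0, 10, 14, 68]), (array([531.,   2.]), [527, 0, 9, 6, 33]), (array([534.,  34.]), [513, 0, 47, 64, 617]), (array([276., 196.]), [269, 190, 15, 14, 137]), (array([273., 230.]), [266, 224, 15, 13, 140])]
[([291.1, 146.3], [260, 120, 63, 53, 1570]), ([192.8, 140.2], [182, 131, 31, 27, 84]), ([363.8, 143.4], [355, 131, 18, 26, 315]), ([203.1, 153.9], [194, 145, 20, 19, 298]), ([158.1, 241.4], [130, 198, 54, 82, 3208]), ([417.7, 228.6], [358, 204, 121, 70, 3646]), ([290.9, 239.4], [282, 230, 19, 19, 278]), ([289.1, 292.6], [280, 283, 19, 20, 282])]
[([549.8, 131.6], [539, 123, 21, 19, 320]), ([276.0, 184.8], [269, 180, 15, 11, 124]), ([273.1, 217.8], [266, 212, 15, 13, 150]), ([370.2, 234.2], [362, 220, 18, 30, 291]), ([200.6, 283.4], [194, 272, 16, 26, 230]), ([269.5, 301.7], [241, 278, 59, 48, 1120]), ([352.8, 300.8], [345, 295, 18, 13, 159])]
dark [([117.3, 177.3], [92, 174, 55, 7, 321]), ([495.7, 192.5], [472, 189, 39, 8, 160]), ([138.1, 200.8], [127, 199, 23, 5, 83]), ([442.5, 254.1], [413, 239, 55, 24, 483])]
```

View pics/a.png

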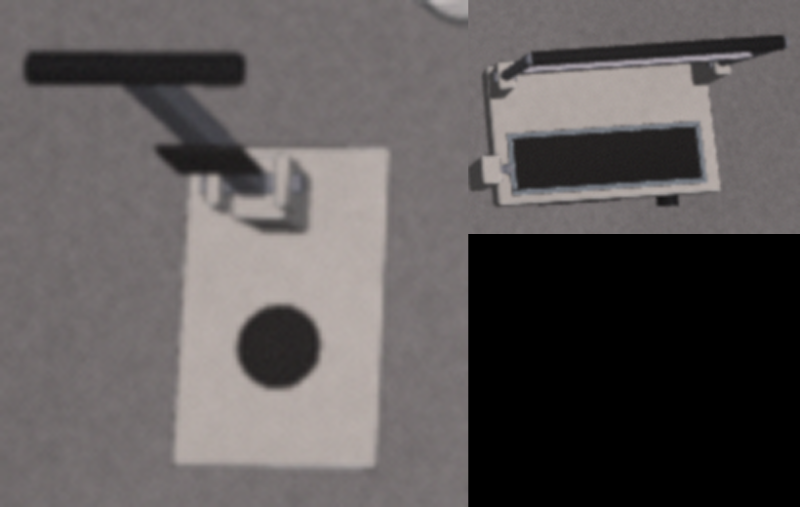

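The enlarged crop shows the nest at about (156.5,248.7) in full-image pixels. The trough's dark floor has corners near (372.5,240), (466,235), (470,262) and (373.6,268). The mixer's catch post is on the left, at world +y.

```bash
python3 - <<'E'
from h import *
d=snapshot("top");s=snapshot("scene");im=d["img"].astype(int)
for a,b in(((290.9,239.4),(276,184.8)),((289.1,292.6),(273.1,217.8))):
    print("lid",onz(d,a,70).round(1),onz(s,b,70).round(1),tri(d,a,s,b)[0].round(1))
def sub(x0,y0,x1,y1,t):
    g=im.max(2)[y0:y1,x0:x1]<t;b=max(blobs(g,30),key=lambda q:q[1][4]);return b[0]+[x0,y0],b[1]
n,st=sub(140,232,175,266,80);print("nest",n,st,onz(d,n,12).round(1))
S=lambda P,z:np.array([onz(d,p,z) for p in P]).round(1)
c=S([(132.9,197.9),(184.7,198.2),(181.1,279.4),(129.6,278.9)],12);print(c.tolist())
e=(c[0]+c[1]-c[2]-c[3]);print("press yaw",np.degrees(np.arctan2(e[1],e[0])),"or",np.degrees(np.arctan2(-(c[0]-c[1]+c[3]-c[2])[0],(c[0]-c[1]+c[3]-c[2])[1])))
t=S([(372.5,240.2),(466.3,235.1),(470.4,262.3),(373.6,267.9)],50);print(t.tolist(),t.mean(0))
e=t[0]-t[1]+t[3]-t[2];print("mixer yaw",np.degrees(np.arctan2(-e[0],e[1])),np.linalg.norm(e)/2)
h=S([(365.4,274.6),(479.2,267.4)],50);e=h[0]-h[1];print("house",h,np.degrees(np.arctan2(-e[0],e[1])),np.linalg.norm(e),"frontmid",h.mean(0))
# grip bar of lever : triangulate ends
gs=s["img"].astype(int).max(2)<35
print([(np.round(b[0],1).tolist(),b[1].tolist()) for b in blobs(gs[150:260,60:460],60)])
E
```

```text
lid [535.9  -8.4  70. ] [422.1  -3.7  70. ] [522.3  -5.  196.7]
lid [421.5  -4.1  70. ] [535.5  -8.5  70. ] [ 423.2   -7.8 -100. ]
nest [155.93030303 248.46363636] [  6   7  21  20 330] [522.4 301.8  12. ]
[[640.7, 360.4, 12.0], [639.3, 238.9, 12.0], [452.0, 241.6, 12.0], [453.4, 359.3, 12.0]]
press yaw -0.24472154231592685 or -0.6706557516080692
[[535.5, -188.5, 50.0], [546.0, -394.9, 50.0], [486.2, -400.2, 50.0], [474.7, -189.1, 50.0]] [ 510.6   -293.175   50.   ]
mixer yaw 3.0163889737563885 209.0396194504764
house [[ 460.2 -170.8   50. ]
 [ 475.1 -418.6   50. ]] 3.441002735464354 248.2475578933255 frontmid [ 467.65 -294.7    50.  ]
[([80.1, 29.6], [27, 26, 108, 8, 476]), ([359.5, 48.1], [336, 45, 48, 7, 286]), ([107.3, 63.5], [73, 57, 69, 14, 756]), ([322.3, 77.0], [316, 72, 14, 11, 124])]
```

```bash
cat >> h.py <<'E'
from scipy.spatial.transform import Rotation as Ro
def rows(p,yaw,tilt=0,maxmm=40,off=155):
    "p: wanted grasp point (world); tool down, yaw, leaned by tilt about its y. Prints turn, then shift in the turned axes"
    s=sense();R0=Ro.from_euler('xyz',s["tcp_rot"],degrees=True)
    R1=Ro.from_euler('z',yaw,degrees=True)*Ro.from_euler('x',180,degrees=True)*Ro.from_euler('y',tilt,degrees=True)
    w=(R0.inv()*R1).as_rotvec(degrees=True)/60;n=max(1,int(np.ceil(np.abs(w).max()/.17)))
    t=R1.inv().apply(np.array(p)-R1.apply([0,0,off])-s["tool_pos"])/100
    m=max(1,int(np.ceil(np.linalg.norm(t)*100/maxmm)))
    g=s["tool_pos"]+R0.apply([0,0,155])
    print("t",round(float(s["time"]),2),"grasp",g.round(1),"F",np.round(s["ft_force"],1),"gap",round(float(s["finger_gap"]),1),"grip",round(float(s["grip_force"]),1))
    print("turn",n,"x",(w/n).round(3),"| shift",m,"x",(t/m).round(3),"total",t.round(3))
E
python3 - <<'E'
from h import *
d=snapshot("top");s=snapshot("scene")
print("lever grip",tri(d,(117.3,177.3),s,(419.5,198.1)))
print("expect",522.5+103.7,301.3,295)
rows((534,-8,150),0,15)
E
```

```text
lever grip (array([626.12811815, 302.52313317, 294.03697251]), np.float64(3.278957440615253))
expect 626.2 301.3 295
t 0.4 grasp [ 180.7 -572.1  249.5] F [ 0.6 -0.3  0.3] gap 85.7 grip 0.0
turn 2 x [-0.019  0.124  0.145] | shift 17 x [ 0.162 -0.332  0.107] total [ 2.754 -5.641  1.823]
```

```bash
python3 -m jog '0 0 0 -0.019 0.124 0.145 -1;0 0 0 -0.019 0.124 0.145 -1;0.16 -0.33 0.05 0 0 0 -1;0.16 -0.33 0.05 0 0 0 -1;0.16 -0.33 0.05 0 0 0 -1'|tail -c 300; python3 -m jog '0.16 -0.33 0.05 0 0 0 -1;0.16 -0.33 0.05 0 0 0 -1;0.16 -0.33 0.05 0 0 0 -1;0.16 -0.33 0.05 0 0 0 -1;0.16 -0.33 0.05 0 0 0 -1' >/dev/null; python3 -m jog '0.16 -0.33 0.05 0 0 0 -1;0.16 -0.33 0.05 0 0 0 -1;0.16 -0.33 0.05 0 0 0 -1;0.16 -0.33 0.05 0 0 0 -1;0.16 -0.33 0.05 0 0 0 -1' >/dev/null;python3 -m jog '0.16 -0.33 0.05 0 0 0 -1;0.16 -0.33 0.05 0 0 0 -1;0.16 -0.3 0.05 0 0 0 -1;0 0 0 0 0 0 -1' ; python3 - <<'E'
from h import *
rows((535.7,-8.4,150),0,15)
d=snapshot("wrist");print(d["fx"],d["cx"],d["cy"],np.round(d["extrinsics"],2).tolist())
cv2.imwrite("pics/w1.png",cv2.cvtColor(d["img"],cv2.COLOR_RGB2BGR))
E
```

```text
time: 1.02
tool_pos: [229.0, -471.2, 401.5]
tcp_rot: [179.9, -14.0, 1.2]
ft_force: [0.5, 0.3, 0.2]
finger_gap: 85.7
grip_force: 0.0
time: 2.78
tool_pos: [438.0, -40.1, 387.8]
tcp_rot: [179.9, -14.0, 1.4]
ft_force: [0.8, -0.2, 0.7]
finger_gap: 85.6
grip_force: 0.0
t 2.77 grasp [475.5 -39.5 237.4] F [ 0.8 -0.2  0.7] gap 85.6 grip 0.0
turn 1 x [-0.004  0.017  0.023] | shift 3 x [ 0.109 -0.106  0.333] total [ 0.328 -0.317  1.   ]
325.19226210127806 286.6119277477021 204.20598910545255 [[0.02, -1.0, -0.07, 523.14], [-1.0, -0.02, -0.0, -37.53], [0.0, 0.07, -1.0, 378.4], [0.0, 0.0, 0.0, 1.0]]
```

View pics/w1.png

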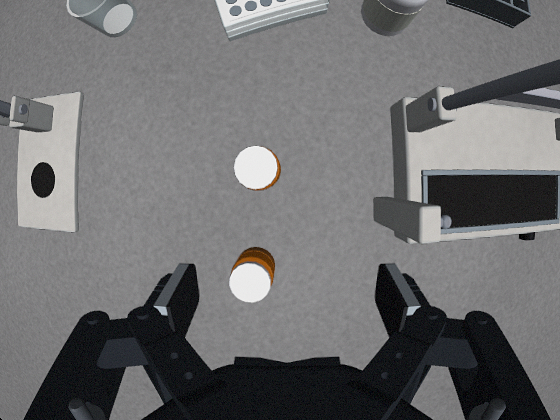

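The wrist view shows jar A's lid at (256,168), jar B's at (250,282), and the fingers open on either side. The wrist camera sits on the tool's +x side, so I'll lean the tool more at the mixer.

```bash
python3 -m jog '0 0 0 -0.004 0.017 0.023 -1;0.109 -0.106 0.333 0 0 0 -1;0.109 -0.106 0.333 0 0 0 -1;0.109 -0.106 0.333 0 0 0 -1;0 0 0 0 0 0 -1'>/dev/null; python3 - <<'E'
from h import *
d=snapshot("top");g=d["img"].astype(int).min(2)
for b in blobs(g>150,60):
    if b[1][2]<25 and 250<b[0][0]<330: print(onz(d,b[0],70).round(1))
w=snapshot("wrist");
for b in blobs(w["img"].astype(int).min(2)>200,200):
    print(b[0].round(),b[1].tolist(),onz(w,b[0],70,True).round(1))
rows((535.7,-8.4,30),0,15)
E
```

```text
[273.  16.] [213, 0, 156, 45, 2467] [706.1  -1.7  70. ]
[283. 250.] [253, 221, 60, 58, 2660] [535.1  -8.2  70. ]
t 3.55 grasp [535.1 -11.4 150.3] F [-0.3 -0.6 -0.1] gap 85.4 grip 0.0
turn 1 x [ 0.002 -0.    -0.005] | shift 4 x [-0.076 -0.007  0.291] total [-0.305 -0.027  1.164]
```

```bash
python3 -m jog '-0.076 -0.007 0.291 0 0 0 -1;-0.076 -0.007 0.291 0 0 0 -1;-0.076 -0.007 0.291 0 0 0 -1;-0.076 -0.007 0.291 0 0 0 -1;0 0 0 0 0 0 -1'>/dev/null; python3 -c "
from h import *
rows((535.3,-8.3,30),0,15)"; python3 -m jog '0 0 0 0 0 0 0.2;0 0 0 0 0 0 0.5;0 0 0 0 0 0 1;0 0 0 0 0 0 1;0 0 0 0 0 0 1' 40; python3 -m jog '0 0 0 0 0 0 1;0 0 0 0 0 0 1' 40
```

```text
t 4.17 grasp [534.7  -8.3  28.9] F [-0.4  0.3  0.3] gap 85.0 grip 0.0
turn 1 x [ 0.001  0.002 -0.005] | shift 1 x [ 0.005  0.002 -0.009] total [ 0.005  0.002 -0.009]
time: 4.8
tool_pos: [497.2, -7.8, 181.7]
tcp_rot: [179.9, -15.2, -0.2]
ft_force: [-4.0, -0.7, 8.3]
finger_gap: 45.1
grip_force: 39.9
time: 5.05
tool_pos: [497.2, -7.8, 181.7]
tcp_rot: [179.9, -15.2, -0.2]
ft_force: [-3.2, -0.3, 8.1]
finger_gap: 45.4
grip_force: 39.9
```

```bash
python3 -m jog '0.076 0 -0.29 0 0 0 1;0.076 0 -0.29 0 0 0 1;0.076 0 -0.29 0 0 0 1;0 0 0 0 0 0 1'; python3 - <<'E'
from h import *
rows((522.0,301.3,120),0,15)
d=snapshot("scene");w=snapshot("wrist")
a=cv2.resize(d["img"][120:280,180:420],(480,320));b=w["img"][100:420,140:420]
cv2.imwrite("pics/l1.png",cv2.cvtColor(np.hstack([a,b]),cv2.COLOR_RGB2BGR))
E
```

```text
time: 5.55
tool_pos: [497.0, -7.6, 273.3]
tcp_rot: [179.9, -15.4, -0.2]
ft_force: [0.1, -0.3, -0.5]
finger_gap: 45.2
grip_force: 41.3
t 5.55 grasp [538.3  -8.  123.9] F [ 0.1 -0.3 -0.5] gap 45.2 grip 41.3
turn 1 x [ 0.002 -0.007 -0.003] | shift 8 x [-0.019 -0.386 -0.001] total [-0.155 -3.089 -0.005]
```

View pics/l1.png

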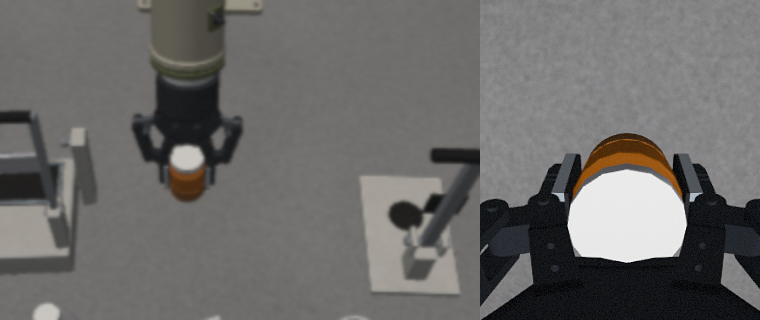

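The scene crop shows jar A held upright between the pads, and the wrist crop shows its lid still proud and level. Moving it to the nest.

```bash
python3 -m jog '-0.016 -0.387 0 0 0 0 1;-0.016 -0.387 0 0 0 0 1;-0.016 -0.387 0 0 0 0 1;-0.016 -0.387 0 0 0 0 1;-0.016 -0.387 0 0 0 0 1' >/dev/null; python3 -m jog '-0.016 -0.387 0 0 0 0 1;-0.016 -0.387 0 0 0 0 1;-0.016 -0.387 0 0 0 0 1;0 0 0 0 0 0 1;0 0 0 0 0 0 1'>/dev/null; python3 - <<'E'
from h import *
rows((524.7,301.3,55),0,15)
w=snapshot("wrist")
for b in blobs(w["img"].astype(int).min(2)>190,300): print(b[0].round(),b[1].tolist())
h=amber(w);print([(b[0].round(),b[1].tolist()) for b in blobs(h,200)])
E
```

```text
t 6.9 grasp [523.5 301.2 114.5] F [ 0.6 -0.6 -0.7] gap 45.2 grip 41.6
turn 1 x [ 0.003  0.002 -0.003] | shift 2 x [-0.073  0.002  0.289] total [-0.146  0.003  0.578]
[324. 211.] [253, 162, 111, 101, 3139]
[225. 240.] [212, 216, 32, 47, 484]
[287. 318.] [228, 270, 119, 92, 8734]
[(array([287., 259.]), [232, 239, 111, 60, 2244])]
```

```bash
python3 -m jog '-0.073 0.002 0.289 0 0 0 1;-0.073 0.002 0.289 0 0 0 1;-0.013 0 0.05 0 0 0 1;0 0 0 0 0 0 1'; python3 - <<'E'
from h import *
rows((524.7,301.3,45),0,15)
w=snapshot("wrist");s=snapshot("scene")
a=cv2.resize(s["img"][170:290,330:450],(400,400));b=w["img"]
cv2.imwrite("pics/l2.png",cv2.cvtColor(np.hstack([a,cv2.resize(b,(400,300))[:300].repeat(1,0) if 0 else np.vstack([cv2.resize(b,(400,300)),np.zeros((100,400,3),np.uint8)])]),cv2.COLOR_RGB2BGR))
E
```

```text
time: 7.45
tool_pos: [485.5, 301.1, 201.4]
tcp_rot: [180.0, -15.0, -0.3]
ft_force: [0.3, 0.0, -0.7]
finger_gap: 44.9
grip_force: 41.6
t 7.45 grasp [525.6 300.8  51.7] F [ 0.3  0.  -0.7] gap 44.9 grip 41.6
turn 1 x [ 0.002 -0.    -0.004] | shift 1 x [-0.026 -0.002  0.062] total [-0.026 -0.002  0.062]
```

View pics/l2.png

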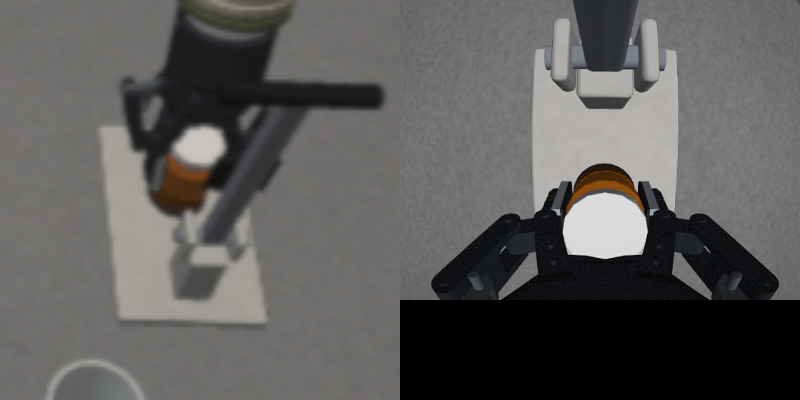

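The jar is held over the nest and lined up with the column, with the nest's edge showing behind it. Now lowering it gently.

```bash
python3 -m jog '-0.008 0 0.03 0 0 0 1;-0.008 0 0.03 0 0 0 1;0 0 0 0 0 0 1'; python3 -m jog '-0.005 0 0.02 0 0 0 1;0 0 0 0 0 0 1'
```

```text
time: 7.92
tool_pos: [485.1, 301.7, 194.9]
tcp_rot: [180.0, -15.0, -0.2]
ft_force: [-0.0, 0.3, -1.5]
finger_gap: 44.8
grip_force: 41.6
time: 8.18
tool_pos: [485.6, 302.0, 193.9]
tcp_rot: [180.0, -15.1, -0.2]
ft_force: [-3.9, -2.2, 6.4]
finger_gap: 45.0
grip_force: 42.2
```

```bash
python3 -m jog '0 0 0 0 0 0 0;0 0 0 0 0 0 -1;0 0 0 0 0 0 -1;0 0 0 0 0 0 -1;0.026 0 -0.1 0 0 0 -1'; python3 -m jog '0.05 0 -0.3 0 0 0 -1;0.05 0 -0.3 0 0 0 -1;0.0 0 -0.4 0 0 0 -1;0 0 -0.4 0 0 0 -1;0 0 -0.4 0 0 0 -1' >/dev/null; python3 -m jog '0 0 -0.4 0 0 0 -1;0 0 -0.4 0 0 0 -1;0 0 -0.4 0 0 0 -1;0 0 -0.3 0 0 0 -1;0 0 0 0 0 0 -1'; python3 - <<'E'
from h import *
rows((626,269,370),90,0)
s=snapshot("scene");d=snapshot("top")
g=d["img"].astype(int).min(2)
for n,c in(("top",d),("sc",s)):
  for b in blobs(c["img"].astype(int).min(2)>150,60):
    if b[1][2]<25: print(n,b[0].round(1),b[1].tolist(),onz(c,b[0],82).round(1),onz(c,b[0],70).round(1))
E
```

```text
time: 8.8
tool_pos: [484.7, 301.4, 202.6]
tcp_rot: [179.9, -14.9, -0.2]
ft_force: [-0.4, -0.0, 0.3]
finger_gap: 85.9
grip_force: 0.0
time: 10.05
tool_pos: [408.9, 302.2, 528.9]
tcp_rot: [-179.8, -15.4, -0.2]
ft_force: [-0.1, 0.0, -0.2]
finger_gap: 85.2
grip_force: 0.0
t 10.05 grasp [450.  302.6 379.4] F [-0.1  0.  -0.2] gap 85.2 grip 0.0
turn 9 x [ 0.022 -0.023 -0.166] | shift 6 x [-0.055  0.362  0.006] total [-0.332  2.171  0.039]
top [363.8 143.4] [355, 131, 18, 26, 315] [ 747.7 -171.1   82. ] [ 751.1 -172.7   70. ]
top [203.2 153.9] [194, 145, 20, 19, 298] [726.5 186.   82. ] [729.7 188.1  70. ]
top [289.  292.6] [280, 283, 19, 20, 285] [421.4  -4.1  82. ] [421.5  -3.9  70. ]
sc [549.8 131.6] [539, 123, 21, 19, 323] [193.3 862.5  82. ] [180.4 874.4  70. ]
sc [276.  184.8] [269, 180, 15, 11, 124] [431.4  -3.5  82. ] [421.9  -3.7  70. ]
sc [129.5 222.2] [125, 209, 18, 22, 87] [ 566.4 -384.3   82. ] [ 558.8 -390.    70. ]
sc [402.8 256.2] [396, 247, 13, 19, 111] [650.2 319.7  82. ] [643.8 324.   70. ]
sc [200.7 283.7] [194, 272, 16, 26, 240] [ 734.7 -174.1   82. ] [ 729.5 -176.8   70. ]
sc [352.6 301.5] [345, 295, 18, 15, 185] [771.2 183.3  82. ] [766.5 185.7  70. ]
```

```bash
python3 -m jog '0 0 0 0.022 -0.023 -0.166 -1;0 0 0 0.022 -0.023 -0.166 -1;0 0 0 0.022 -0.023 -0.166 -1;0 0 0 0.022 -0.023 -0.166 -1;0 0 0 0.022 -0.023 -0.166 -1' >/dev/null; python3 -m jog '0 0 0 0.022 -0.023 -0.166 -1;0 0 0 0.022 -0.023 -0.166 -1;0 0 0 0.022 -0.023 -0.166 -1;0 0 0 0.022 -0.023 -0.166 -1;0 0 0 0 0 0 -1' >/dev/null; python3 -c "
from h import *
rows((626,269,370),90,0)"
```

```text
t 11.4 grasp [407.9 300.8 367.7] F [ 0.9 -0.1 -1.2] gap 85.4 grip 0.0
turn 1 x [-0.01   0.008 -0.002] | shift 6 x [-0.055  0.361 -0.004] total [-0.331  2.165 -0.023]
```

```bash
python3 -m jog '-0.055 0.361 -0.004 0 0 0 -1;-0.055 0.361 -0.004 -0.01 0.008 0 -1;-0.055 0.361 -0.004 0 0 0 -1;-0.055 0.361 -0.004 0 0 0 -1;-0.055 0.361 -0.004 0 0 0 -1' >/dev/null; python3 -m jog '-0.055 0.361 -0.004 0 0 0 -1;0 0 0 0 0 0 -1' >/dev/null; python3 - <<'E'
from h import *
rows((626,269,295),90,0)
s=snapshot("scene");d=snapshot("top");w=snapshot("wrist")
a=cv2.resize(s["img"][150:270,340:480],(350,300));b=cv2.resize(d["img"][150:290,80:220],(300,300));c=cv2.resize(w["img"],(400,300))
o=np.zeros((600,700,3),np.uint8);o[:300,:350]=a;o[:300,350:650]=b;o[300:,:400]=c
cv2.imwrite("pics/l3.png",cv2.cvtColor(o,cv2.COLOR_RGB2BGR))
E
```

```text
t 12.28 grasp [628.  268.  368.6] F [-0.5 -0.5 -0.6] gap 85.5 grip 0.0
turn 1 x [-0.    -0.    -0.007] | shift 2 x [ 0.005 -0.01   0.368] total [ 0.01  -0.02   0.736]
```

View pics/l3.png

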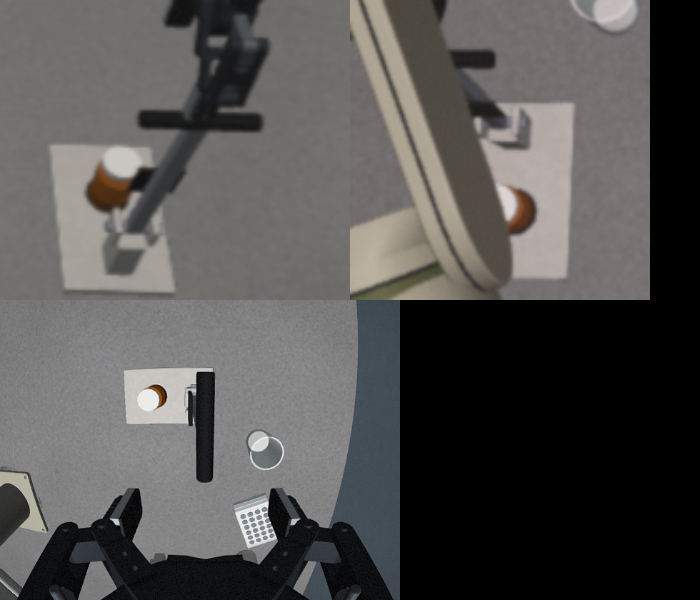

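The views show the jar upright on the nest (wrist crop, lid at 148,400), and the grip bar centred between the open fingers. I'll check that the jar is centred while descending onto the bar.

```bash
python3 -m jog '0.005 -0.01 0.368 0 0 0 -1;0.005 -0.01 0.368 0 0 0 -1;0 0 0 0 0 0 -1'>/dev/null; python3 - <<'E'
from h import *
w=snapshot("wrist");h=cv2.cvtColor(w["img"],cv2.COLOR_RGB2HSV);g=w["img"].astype(int).min(2)
for b in blobs(g>215,80): print(b[0].round(),b[1].tolist(),onz(w,b[0],82,True).round(1))
for b in blobs(amber(w),50): print("amber",b[0].round(),b[1].tolist(),onz(w,b[0],30,True).round(1))
rows((626,269,295),90,0)
E
```

```text
[195. 149.] [177, 130, 37, 39, 1080] [522.9 301.8  82. ]
[382. 221.] [369, 211, 25, 20, 267] [730.  218.9  82. ]
[412. 237.] [395, 212, 26, 51, 118] [771.4 198.6  82. ]
[361. 337.] [338, 313, 49, 55, 943] [724.5  45.7  82. ]
amber [215. 138.] [192, 124, 34, 39, 419] [533.2 307.2  30. ]
t 12.85 grasp [623.1 270.5 297.7] F [ 0.4 -0.1  0.9] gap 85.2 grip 0.0
turn 1 x [ 0.    -0.001 -0.001] | shift 1 x [-0.014  0.029  0.027] total [-0.014  0.029  0.027]
```

```bash
python3 -m jog '-0.014 0.029 0.035 0 0 0 -1;0 0 0 0 0 0 0;0 0 0 0 0 0 0.5;0 0 0 0 0 0 1;0 0 0 0 0 0 1' 60; python3 -m jog '0 0 0 0 0 0 1;0 0 0 0 0 0 1;0 0 0 0 0 0 1' 80; python3 -c "
import numpy as np
P=lambda a:np.array([85-210*np.cos(1.66-a),86+210*np.sin(1.66-a)])
A=np.linspace(0,1.66,13)
for a,b in zip(A,A[1:]): d=(P(b)-P(a))/100; print('y %.3f z %.3f'%(d[0],-d[1]), end='; ')"
```

```text
time: 13.48
tool_pos: [626.8, 268.8, 450.2]
tcp_rot: [179.9, -0.1, 90.0]
ft_force: [-6.6, -0.6, -0.9]
finger_gap: 13.8
grip_force: 58.6
time: 13.85
tool_pos: [626.6, 268.8, 450.3]
tcp_rot: [179.9, -0.1, 90.0]
ft_force: [-5.3, -0.5, 4.6]
finger_gap: 13.8
grip_force: 77.9
y -0.290 z -0.006; y -0.288 z 0.034; y -0.281 z 0.074; y -0.268 z 0.112; y -0.250 z 0.148; y -0.227 z 0.181; y -0.200 z 0.210; y -0.169 z 0.236; y -0.135 z 0.257; y -0.098 z 0.273; y -0.060 z 0.284; y -0.020 z 0.290;
```

```bash
python3 -m jog '0.001 -0.290 -0.006 0 0 0 1;0.001 -0.288 0.034 0 0 0 1;0.001 -0.281 0.074 0 0 0 1;0.001 -0.268 0.112 0 0 0 1' 80; python3 -m jog '0.001 -0.250 0.148 0 0 0 1;0.001 -0.227 0.181 0 0 0 1;0.001 -0.2 0.21 0 0 0 1;0.001 -0.169 0.236 0 0 0 1;0 0 0 0 0 0 1'; python3 -c "
from h import *
s=sense();t=s['tool_pos']-[522.5,301.3,155]
print(t,np.hypot(t[0]-85,t[2]-86),1.66-np.arctan2(t[2]-86,85-t[0]))"
```

```text
time: 14.35
tool_pos: [514.5, 269.7, 430.7]
tcp_rot: [179.4, -0.3, 90.0]
ft_force: [2.2, 4.3, 22.9]
finger_gap: 13.7
grip_force: 87.2
time: 14.98
tool_pos: [428.1, 270.7, 349.5]
tcp_rot: [180.0, -0.2, 90.0]
ft_force: [-8.3, 4.0, 8.5]
finger_gap: 13.1
grip_force: 88.4
[-94.35618046 -30.59021278 194.49258922] 209.61698734479643 1.1159852004062287
```

```bash
python3 -m jog '0.001 -0.108 0.202 0 0 0 1;0.001 -0.085 0.212 0 0 0 1;0.001 -0.061 0.219 0 0 0 1;0.001 -0.037 0.226 0 0 0 1;0 0 0 0 0 0 1' 80; python3 -m jog '0 -0.006 0.114 0 0 0 1;0 -0.006 0.114 0 0 0 1;0 0 0 0 0 0 1' 100; python3 -m jog '0 0 0.02 0 0 0 1;0 0 0.02 0 0 0 1;0 0 0 0 0 0 1';python3 -c "
from h import *
s=sense();t=s['tool_pos']-[522.5,301.3,155]
print(t,np.hypot(t[0]-85,t[2]-86),1.66-np.arctan2(t[2]-86,85-t[0]))"
```

```text
time: 15.6
tool_pos: [399.3, 271.1, 262.8]
tcp_rot: [-179.9, -0.2, 90.0]
ft_force: [-11.7, 5.9, 4.5]
finger_gap: 13.4
grip_force: 95.7
time: 15.98
tool_pos: [397.9, 271.4, 240.6]
tcp_rot: [-179.8, -0.2, 90.0]
ft_force: [-13.8, 8.5, 3.5]
finger_gap: 13.3
grip_force: 99.8
time: 16.35
tool_pos: [397.9, 271.5, 237.6]
tcp_rot: [-179.8, -0.2, 90.0]
ft_force: [-19.9, 5.2, 14.0]
finger_gap: 13.4
grip_force: 101.1
[-124.63406306  -29.84133596   82.57170316] 209.66209388924216 1.6763522626679739
```

```bash
python3 -m jog '0 0 0.03 0 0 0 1;0 0 0 0 0 0 1' 110; python3 -m jog '0 0 0.03 0 0 0 1;0 0 0 0 0 0 1';  python3 - <<'E'
from h import *
s=snapshot("scene");w=snapshot("wrist")
a=cv2.resize(s["img"][150:270,320:460],(467,400));c=cv2.resize(w["img"],(333,250))
o=np.zeros((400,800,3),np.uint8);o[:,:467]=a;o[:250,467:]=c
cv2.imwrite("pics/l4.png",cv2.cvtColor(o,cv2.COLOR_RGB2BGR))
E
```

```text
time: 16.6
tool_pos: [397.9, 271.5, 235.0]
tcp_rot: [-179.8, -0.2, 90.0]
ft_force: [-21.5, 4.1, 17.2]
finger_gap: 13.3
grip_force: 106.8
time: 16.85
tool_pos: [398.0, 271.6, 233.8]
tcp_rot: [-179.8, -0.2, 90.0]
ft_force: [-30.5, -1.9, 38.1]
finger_gap: 13.6
grip_force: 109.2
```

View pics/l4.png

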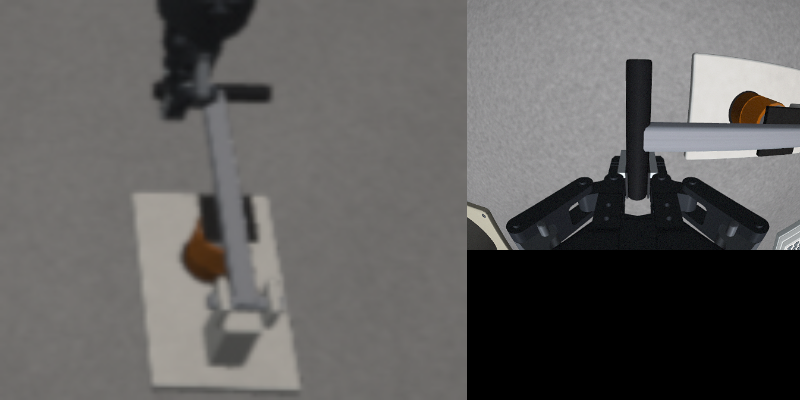

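The force rose to 38 N with the lever level and the pad on the lid, so the lever is at its stop. Returning it along the arc.

```bash
python3 -m jog '0 0 -0.05 0 0 0 1;0 0.010 -0.145 0 0 0 1;0 0.010 -0.145 0 0 0 1;-0.001 0.06 -0.284 0 0 0 1;-0.001 0.098 -0.273 0 0 0 1' 60; python3 -m jog '-0.001 0.135 -0.257 0 0 0 1;-0.001 0.169 -0.236 0 0 0 1;-0.001 0.2 -0.21 0 0 0 1;-0.001 0.227 -0.181 0 0 0 1;-0.001 0.25 -0.148 0 0 0 1';  python3 -m jog '-0.001 0.268 -0.112 0 0 0 1;-0.001 0.281 -0.074 0 0 0 1;0 0 0 0 0 0 1'; python3 -c "
from h import *
s=sense();t=s['tool_pos']-[522.5,301.3,155]
print(t,np.hypot(t[0]-85,t[2]-86),1.66-np.arctan2(t[2]-86,85-t[0]))"
```

```text
time: 17.58
tool_pos: [414.9, 270.8, 320.7]
tcp_rot: [-179.7, -0.1, 90.0]
ft_force: [-11.3, 6.3, 2.5]
finger_gap: 12.8
grip_force: 98.0
time: 18.2
tool_pos: [514.3, 269.7, 432.2]
tcp_rot: [179.8, -0.2, 90.0]
ft_force: [-19.5, 12.1, 38.0]
finger_gap: 13.3
grip_force: 89.0
time: 18.58
tool_pos: [572.6, 268.6, 453.6]
tcp_rot: [179.0, -0.3, 89.9]
ft_force: [-10.8, -1.9, 35.5]
finger_gap: 13.0
grip_force: 83.6
[ 50.11299769 -32.74046075 298.56549434] 215.40935985710638 0.2518769454311729
```

```bash
python3 -m jog '0 0.18 -0.05 0 0 0 1;0 0.18 -0.02 0 0 0 1;0 0.16 0.0 0 0 0 1;0 0 0 0 0 0 1' 40; python3 -m jog '0 0 0 0 0 0 0.3;0 0 0 0 0 0 -1;0 0 0 0 0 0 -1;0 0 0 0 0 0 -1'; python3 -m jog '0 0 -0.4 0 0 0 -1;0 0 -0.5 0 0 0 -1;0 0 0 0 0 0 -1'; python3 - <<'E'
from h import *
rows((421,-4,150),0,15)
w=snapshot("wrist");s=snapshot("scene");d=snapshot("top")
g=w["img"].astype(int).min(2)
for b in blobs(g>200,80): print(b[0].round(),b[1].tolist(),onz(w,b[0],73,True).round(1))
for b in blobs(amber(w),50): print("amber",b[0].round(),b[1].tolist(),onz(w,b[0],40,True).round(1))
for n,c in(("top",d),("sc",s)):
  for b in blobs(c["img"].astype(int).min(2)>150,60):
    if b[1][2]<25: print(n,b[0].round(1),b[1].tolist(),onz(c,b[0],70).round(1))
a=cv2.resize(s["img"][150:270,320:460],(350,300));c=cv2.resize(w["img"],(400,300))
cv2.imwrite("pics/l5.png",cv2.cvtColor(np.hstack([a,c]),cv2.COLOR_RGB2BGR))
E
```

```text
time: 19.08
tool_pos: [624.1, 267.9, 457.3]
tcp_rot: [179.2, -0.2, 89.8]
ft_force: [0.4, -6.2, 22.8]
finger_gap: 13.1
grip_force: 78.2
time: 19.58
tool_pos: [622.1, 269.1, 450.0]
tcp_rot: [179.9, -0.1, 90.0]
ft_force: [-0.5, 0.5, -0.3]
finger_gap: 81.8
grip_force: 0.0
time: 19.95
tool_pos: [621.8, 269.0, 547.0]
tcp_rot: [179.3, -0.3, 90.0]
ft_force: [-0.1, 0.1, 0.7]
finger_gap: 85.8
grip_force: 0.0
t 19.95 grasp [623.7 269.7 392.1] F [-0.1  0.1  0.7] gap 85.8 grip 0.0
turn 9 x [-0.021  0.02   0.166] | shift 12 x [-0.247  0.227  0.147] total [-2.968  2.73   1.765]
[211. 138.] [197, 124, 29, 30, 653] [522.8 301.8  73. ]
[360. 199.] [348, 188, 23, 21, 320] [734.5 213.3  73. ]
[374. 214.] [347, 189, 45, 44, 133] [757.8 188.9  73. ]
[355. 307.] [327, 277, 57, 64, 1340] [743.1  20.   73. ]
amber [225. 131.] [208, 120, 25, 31, 192] [536.6 308.6  40. ]
top [363.8 143.5] [355, 131, 18, 26, 317] [ 751.  -172.8   70. ]
top [203.1 153.9] [193, 145, 21, 19, 300] [729.6 188.3  70. ]
top [289.1 292.5] [280, 283, 19, 20, 285] [421.6  -4.1  70. ]
sc [549.8 131.6] [539, 123, 21, 19, 325] [180.2 874.5  70. ]
sc [276.  184.8] [269, 180, 15, 11, 127] [422.2  -3.7  70. ]
sc [200.7 283.8] [194, 272, 16, 26, 244] [ 729.8 -176.7   70. ]
sc [352.7 302.1] [345, 295, 18, 16, 212] [768.1 185.9  70. ]
```

View pics/l5.png

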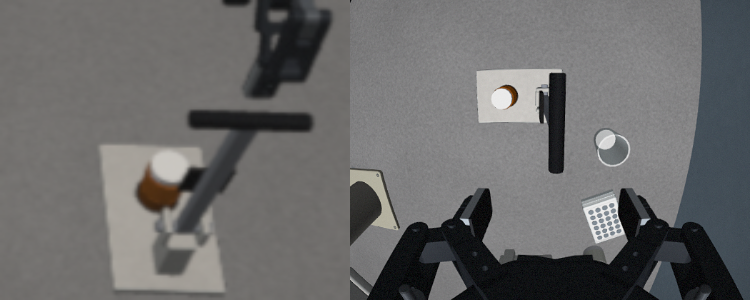

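The lever is upright again and the jar on the nest has its lid lower than before. The wrist view puts the jar at (522.8,301.8). Next I'll move back, turn with a 25° lean, and pick the jar up.

```bash
python3 -m jog '0.065 -0.4 0 0 0 0 -1;0.065 -0.4 0 0 0 0 -1;0.065 -0.4 0 0 0 0 -1;0.065 -0.4 0 0 0 0 -1;0.065 -0.4 0 0 0 0 -1' >/dev/null;  python3 -c "
from h import *
rows((522.8,301.8,150),0,25)"
```

```text
t 20.73 grasp [420.5 301.5 382.8] F [-0.3  0.2  0.6] gap 85.0 grip 0.0
turn 9 x [-0.036  0.036  0.164] | shift 7 x [-0.102 -0.     0.342] total [-7.120e-01 -2.000e-03  2.397e+00]
```

```bash
python3 -m jog '0 0 0 -0.036 0.036 0.164 -1;0 0 0 -0.036 0.036 0.164 -1;0 0 0 -0.036 0.036 0.164 -1;0 0 0 -0.036 0.036 0.164 -1;0 0 0 -0.036 0.036 0.164 -1' >/dev/null;  python3 -m jog '0 0 0 -0.036 0.036 0.164 -1;0 0 0 -0.036 0.036 0.164 -1;0 0 0 -0.036 0.036 0.164 -1;0 0 0 -0.036 0.036 0.164 -1;-0.1 0 0.34 0 0 0 -1' >/dev/null;python3 -m jog '-0.1 0 0.34 0 0 0 -1;-0.1 0 0.34 0 0 0 -1;-0.1 0 0.34 0 0 0 -1;-0.1 0 0.34 0 0 0 -1;0 0 0 0 0 0 -1' >/dev/null;  python3 -c "
from h import *
rows((522.8,301.8,150),0,25)
rows((522.8,301.8,43),0,25)"
```

```text
t 22.6 grasp [510.9 300.  218.1] F [0.7 0.5 0.8] gap 85.2 grip 0.0
turn 1 x [ 0.004  0.009 -0.001] | shift 2 x [-0.098 -0.006  0.334] total [-0.195 -0.011  0.667]
t 22.6 grasp [510.9 300.  218.1] F [0.7 0.5 0.8] gap 85.2 grip 0.0
turn 1 x [ 0.004  0.009 -0.001] | shift 5 x [-0.129 -0.002  0.327] total [-0.647 -0.011  1.637]
```

```bash
python3 -m jog '-0.098 -0.006 0.334 0 0.009 0 -1;-0.098 -0.006 0.334 0 0 0 -1;0 0 0 0 0 0 -1' >/dev/null;  python3 -c "
from h import *
rows((522.8,301.8,43),0,25)"
```

```text
t 22.98 grasp [524.1 302.1 153.6] F [-0.9  0.2  0.3] gap 85.1 grip 0.0
turn 1 x [ 0.002 -0.004 -0.002] | shift 3 x [-0.158  0.002  0.332] total [-0.473  0.006  0.997]
```

```bash
python3 -m jog '-0.158 0.002 0.332 0 0 0 -1;-0.158 0.002 0.332 0 0 0 -1;-0.158 0.002 0.332 0 0 0 -1;0 0 0 0 0 0 -1' >/dev/null;  python3 -c "
from h import *
rows((522.8,301.8,43),0,25)"; python3 -m jog '0 0 0 0 0 0 0.2;0 0 0 0 0 0 0.5;0 0 0 0 0 0 1;0 0 0 0 0 0 1;0 0 0 0 0 0 1' 40;  python3 -m jog '0.12 0 -0.25 0 0 0 1;0.12 0 -0.25 0 0 0 1;0.12 0 -0.25 0 0 0 1;0.12 0 -0.25 0 0 0 1;0 0 0 0 0 0 1'; python3 -c "
from h import *
rows((512,-240,160),0,25)"
```

```text
t 23.48 grasp [524.5 302.   44.6] F [-0.8 -0.2 -0.1] gap 85.2 grip 0.0
turn 1 x [ 0.002 -0.005 -0.002] | shift 1 x [-0.014  0.005  0.008] total [-0.014  0.005  0.008]
time: 24.1
tool_pos: [460.3, 303.5, 188.8]
tcp_rot: [-179.7, -25.7, -0.2]
ft_force: [-3.2, -1.4, 8.4]
finger_gap: 45.3
grip_force: 39.8
time: 24.72
tool_pos: [460.6, 303.3, 301.0]
tcp_rot: [-179.6, -25.8, -0.3]
ft_force: [0.1, 0.3, -0.6]
finger_gap: 45.4
grip_force: 41.3
t 24.73 grasp [528.1 303.9 161.5] F [ 0.1  0.3 -0.6] gap 45.4 grip 41.3
turn 1 x [-0.004 -0.014 -0.004] | shift 14 x [-0.009  0.388 -0.004] total [-0.13   5.433 -0.055]
```

```bash
python3 -m jog '0.13 0 -0.28 0 0 0 1;0.13 0 -0.28 0 0 0 1;0 0.4 0 0 -0.014 0 1;0 0.4 0 0 0 0 1;0 0.4 0 0 0 0 1' >/dev/null; python3 -m jog '0 0.4 0 0 0 0 1;0 0.4 0 0 0 0 1;0 0.4 0 0 0 0 1;0 0.4 0 0 0 0 1;0 0.4 0 0 0 0 1'; python3 -c "
from h import *
rows((519,-342.8,220),0,25)"
```

```text
time: 25.98
tool_pos: [457.6, -18.8, 356.8]
tcp_rot: [-179.9, -24.6, -0.2]
ft_force: [0.5, -1.0, -1.9]
finger_gap: 45.2
grip_force: 41.4
t 25.98 grasp [522.  -18.7 215.8] F [ 0.5 -1.  -1.9] gap 45.2 grip 41.4
turn 1 x [-0.001  0.007 -0.003] | shift 9 x [-0.002  0.36  -0.006] total [-0.021  3.24  -0.051]
```

```bash
python3 -m jog '-0.002 0.36 -0.006 0 0 0 1;-0.002 0.36 -0.006 0 0 0 1;-0.002 0.36 -0.006 0 0 0 1;-0.002 0.36 -0.006 0 0 0 1;-0.002 0.36 -0.006 0 0 0 1' >/dev/null; python3 -m jog '-0.002 0.36 -0.006 0 0 0 1;-0.002 0.36 -0.006 0 0 0 1;-0.002 0.36 -0.006 0 0 0 1;-0.002 0.36 -0.006 0 0 0 1;0 0 0 0 0 0 1'; python3 - <<'E'
from h import *
rows((519,-342.8,120),0,25)
w=snapshot("wrist");s=snapshot("scene")
print(np.round(w["extrinsics"],2).tolist())
c=w["img"][:350,60:510];a=cv2.resize(s["img"][130:270,80:240],(320,280))
o=np.zeros((350,770,3),np.uint8);o[:,:450]=c;o[:280,450:]=a
cv2.imwrite("pics/l6.png",cv2.cvtColor(o,cv2.COLOR_RGB2BGR))
E
```

```text
time: 27.22
tool_pos: [452.8, -343.6, 360.1]
tcp_rot: [-179.8, -24.6, -0.4]
ft_force: [0.1, 0.6, -1.5]
finger_gap: 45.0
grip_force: 41.5
t 27.23 grasp [ 517.3 -343.5  219.1] F [ 0.1  0.6 -1.5] gap 45.0 grip 41.5
turn 1 x [-0.     0.007 -0.006] | shift 3 x [-0.138 -0.003  0.302] total [-0.415 -0.008  0.905]
[[-0.0, -0.99, 0.11, 538.42], [-1.0, 0.0, 0.0, -343.54], [-0.0, -0.11, -0.99, 366.48], [0.0, 0.0, 0.0, 1.0]]
```

View pics/l6.png

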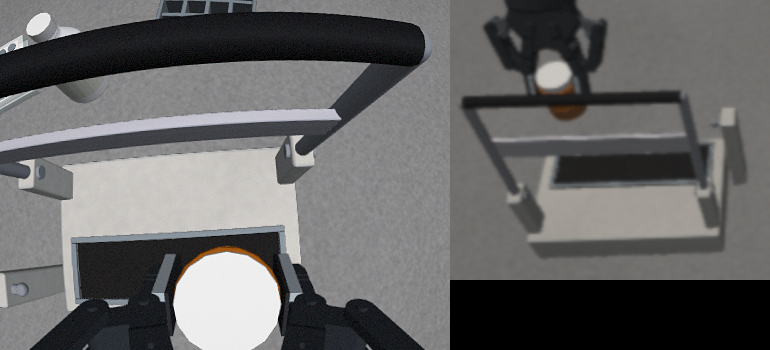

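The wrist view shows the trough floor below the jar, with its back edge running from crop (78,243) to (282,233). The scene view shows the jar clear of the frame. Checking the trough position from this edge.

```bash
python3 - <<'E'
from h import *
w=snapshot("wrist")
g=w["img"].astype(int).max(2)
for c in (150,170,190,210,230,310):
    col=g[200:300,c]; i=np.where(col<45)[0]
    if len(i): print(c,200+i[0],onz(w,(c,200+i[0]-.5),50,True).round(1))
r=g[270,110:180];i=np.where(r<45)[0];print(110+i[0],onz(w,(110+i[0]-.5,270),50,True).round(1))
r=g[240,300:370];i=np.where(r<45)[0];print(300+i[-1],onz(w,(300+i[-1]+.5,240),50,True).round(1))
E
```

```text
150 244 [ 533.1 -199.1   50. ]
170 243 [ 534.8 -221.8   50. ]
190 241 [ 537.3 -243.5   50. ]
210 241 [ 537.6 -264.5   50. ]
230 240 [ 538.9 -284.7   50. ]
310 234 [ 544.8 -363.1   50. ]
142 [ 505. -189.   50.]
340 [ 538.1 -393.1   50. ]
```

```bash
python3 -m jog '-0.135 -0.004 0.302 0 0.006 0 1;-0.135 -0.005 0.302 0 0 0 1;-0.135 -0.004 0.302 0 0 0 1;0 0 0 0 0 0 1' ; python3 - <<'E'
from h import *
rows((518.7,-341.4,89),0,25)
s=sense();w=snapshot("wrist")
m=w["img"].astype(int).min(2)>190
for b in blobs(m,2000): 
    print(b[0].round(),b[1].tolist())
    mm=np.zeros(m.shape,np.uint8);n,l=cv2.connectedComponents(m.astype(np.uint8));mm=(l==l[int(b[0][1]),int(b[0][0])]).astype(np.uint8)
    (c,r)=cv2.minEnclosingCircle(max(cv2.findContours(mm,0,1)[0],key=cv2.contourArea));print(c,r,onz(w,c,120-37+61,True).round(1))
E
```

```text
time: 27.88
tool_pos: [453.9, -337.7, 258.7]
tcp_rot: [-179.6, -24.7, -0.2]
ft_force: [-0.1, 0.2, -1.2]
finger_gap: 44.9
grip_force: 41.5
t 27.88 grasp [ 518.8 -336.8  117.9] F [-0.1  0.2 -1.2] gap 44.9 grip 41.5
turn 1 x [-0.006  0.005 -0.003] | shift 1 x [-0.13   0.037  0.261] total [-0.13   0.037  0.261]
[372. 233.] [297, 177, 107, 130, 2812]
(279.5, 209.5) 349.30010986328125 [ 551.3 -333.9  144. ]
[287. 304.] [234, 252, 107, 104, 8595]
(286.59820556640625, 304.4403381347656) 53.85383987426758 [ 515.5 -336.6  144. ]
```

```bash
python3 -m jog '-0.062 0.035 0.12 0 0 0 1;-0.06 0.0 0.12 0 0 0 1;0 0 0 0 0 0 1'; python3 -m jog '-0.008 0 0.02 0 0 0 1;0 0 0 0 0 0 1';python3 -m jog '-0.008 0 0.02 0 0 0 1;0 0 0 0 0 0 1'; python3 -c "
from h import *
rows((517.5,-341.4,87),0,25)"
```

```text
time: 28.3
tool_pos: [453.5, -343.1, 233.9]
tcp_rot: [-179.8, -24.9, -0.2]
ft_force: [0.1, -1.0, -1.9]
finger_gap: 44.7
grip_force: 41.5
time: 28.55
tool_pos: [454.2, -343.7, 233.4]
tcp_rot: [-179.9, -25.0, -0.2]
ft_force: [1.3, 0.1, -1.8]
finger_gap: 44.8
grip_force: 41.5
time: 28.8
tool_pos: [454.2, -343.5, 231.0]
tcp_rot: [-179.9, -25.0, -0.2]
ft_force: [0.2, -0.9, -1.0]
finger_gap: 44.9
grip_force: 41.5
t 28.8 grasp [ 519.7 -343.4   90.5] F [ 0.2 -0.9 -1. ] gap 44.9 grip 41.5
turn 1 x [-0.001 -0.    -0.003] | shift 1 x [-0.035 -0.021  0.022] total [-0.035 -0.021  0.022]
```

```bash
python3 -m jog '-0.025 -0.01 0.01 0 0 0 1;-0.008 0 0.02 0 0 0 1;0 0 0 0 0 0 1';python3 -m jog '-0.008 0 0.02 0 0 0 1;0 0 0 0 0 0 1'; python3 -c "
from h import *
rows((517.5,-341.4,87),0,25)"
```

```text
time: 29.18
tool_pos: [452.7, -342.8, 227.7]
tcp_rot: [-179.9, -25.1, -0.2]
ft_force: [-2.3, 1.8, 5.1]
finger_gap: 45.3
grip_force: 42.2
time: 29.42
tool_pos: [453.5, -343.3, 227.4]
tcp_rot: [180.0, -25.2, -0.1]
ft_force: [-6.1, 3.1, 15.0]
finger_gap: 44.7
grip_force: 43.3
t 29.43 grasp [ 519.5 -343.5   87.1] F [-6.1  3.1 15. ] gap 44.7 grip 43.3
turn 1 x [ 0.001 -0.003 -0.002] | shift 1 x [-0.013 -0.019 -0.007] total [-0.013 -0.019 -0.007]
```

```bash
python3 -m jog '0 0 0 0 0 0 0;0 0 0 0 0 0 -1;0 0 0 0 0 0 -1;0 0 0 0 0 0 -1;0.13 0 -0.27 0 0 0 -1'; python3 -m jog '0.13 0 -0.27 0 0 0 -1;0.13 0 -0.27 0 0 0 -1;0.1 0 -0.27 0 0 0 -1;0.0 0 -0.3 0 0 0 -1;0 0 0 0 0 0 -1'; python3 - <<'E'
from h import *
w=snapshot("wrist");d=snapshot("top");s=snapshot("scene")
m=w["img"].astype(int).min(2)>190
for b in blobs(m,300): print(b[0].round(),b[1].tolist(),onz(w,b[0],111,True).round(1))
for n,c in(("top",d),("sc",s)):
  for b in blobs(c["img"].astype(int).min(2)>150,60):
    if b[1][2]<25: print(n,b[0].round(1),b[1].tolist(),onz(c,b[0],70).round(1))
rows((424,-4,220),0,15)
cv2.imwrite("pics/l7.png",cv2.cvtColor(w["img"],cv2.COLOR_RGB2BGR))
E
```

```text
time: 30.05
tool_pos: [451.9, -341.4, 251.6]
tcp_rot: [-179.6, -24.7, -0.3]
ft_force: [-0.7, -0.5, 0.3]
finger_gap: 85.5
grip_force: 0.0
time: 30.68
tool_pos: [438.9, -343.5, 373.2]
tcp_rot: [179.9, -25.2, -0.1]
ft_force: [0.0, 0.1, -0.8]
finger_gap: 85.3
grip_force: 0.0
[107.  23.] [96, 13, 24, 21, 343] [ 769.2 -136.2  111. ]
[46. 99.] [26, 83, 58, 34, 397] [677.9 -71.3 111. ]
[262. 109.] [111, 99, 278, 29, 1958] [ 642.8 -321.7  111. ]
[243. 199.] [127, 143, 232, 157, 17307] [ 561.6 -307.5  111. ]
[286. 255.] [261, 231, 50, 49, 1893] [ 514.9 -343.3  111. ]
[ 65. 275.] [58, 260, 16, 31, 427] [ 487.5 -127.   111. ]
[ 18. 316.] [8, 300, 21, 32, 474] [434.6 -49.1 111. ]
top [363.8 143.3] [355, 131, 18, 26, 311] [ 751.4 -172.7   70. ]
top [203.2 153.9] [194, 145, 20, 19, 297] [729.7 188.1  70. ]
top [453.7 242. ] [445, 237, 16, 12, 111] [ 528.9 -360.6   70. ]
top [289.1 292.6] [280, 284, 19, 19, 282] [421.4  -4.   70. ]
sc [549.8 131.6] [539, 123, 21, 19, 325] [180.2 874.5  70. ]
sc [276.  184.8] [269, 180, 15, 11, 127] [422.2  -3.7  70. ]
sc [200.7 283.9] [194, 272, 16, 26, 246] [ 730.  -176.7   70. ]
sc [352.8 302.5] [344, 295, 19, 17, 226] [769.  186.1  70. ]
t 30.82 grasp [ 503.9 -342.2  228.4] F [ 0.2  0.9 -0.8] gap 85.5 grip 0.0
turn 1 x [-0.002 -0.165 -0.003] | shift 9 x [-0.059 -0.376 -0.017] total [-0.527 -3.385 -0.149]
```

View pics/l7.png

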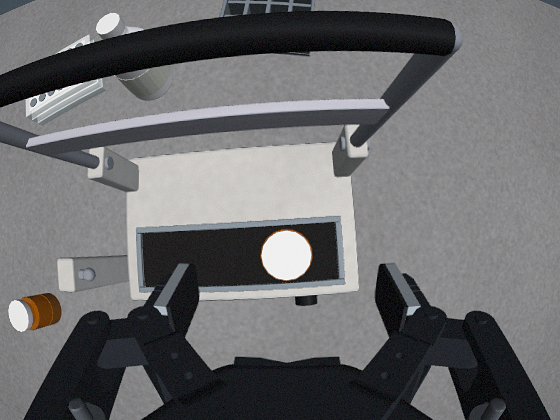

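Jar 1 stands inside the trough, with its lid at (286,255), about (515,-343) in world coordinates. Jar B has not moved. Going for jar B.

```bash
python3 -m jog '0 0 0 0 -0.165 0 -1;-0.06 -0.38 -0.017 0 0 0 -1;-0.06 -0.38 -0.017 0 0 0 -1;-0.06 -0.38 -0.017 0 0 0 -1;-0.06 -0.38 -0.017 0 0 0 -1' >/dev/null; python3 -m jog '-0.06 -0.38 -0.017 0 0 0 -1;-0.06 -0.38 -0.017 0 0 0 -1;-0.06 -0.38 -0.017 0 0 0 -1;-0.06 -0.38 -0.017 0 0 0 -1;-0.06 -0.38 -0.017 0 0 0 -1';python3 -m jog '0 0 0 0 0 0 -1' >/dev/null; python3 -c "
from h import *
d=snapshot('scene')
for b in blobs(d['img'].astype(int).min(2)>150,60):
    if b[1][2]<25: print(onz(d,b[0],70).round(1))
rows((422.3,-4,120),0,15)"
```

```text
time: 32.08
tool_pos: [382.8, 0.6, 370.2]
tcp_rot: [-179.8, -15.0, -0.2]
ft_force: [0.4, -0.1, -0.3]
finger_gap: 85.3
grip_force: 0.0
[180.4 874.4  70. ]
[421.9  -3.7  70. ]
[ 559.3 -390.8   70. ]
[643.4 324.1  70. ]
[ 729.4 -176.8   70. ]
[766.5 185.6  70. ]
t 32.25 grasp [423.2   0.7 220.9] F [ 0.3  0.  -0.3] gap 85.5 grip 0.0
turn 1 x [-0.002  0.     0.001] | shift 3 x [-0.09   0.015  0.324] total [-0.27   0.044  0.972]
```

```bash
python3 -m jog '-0.09 0.015 0.324 0 0 0 -1;-0.09 0.015 0.324 0 0 0 -1;-0.09 0.015 0.324 0 0 0 -1;0 0 0 0 0 0 -1' >/dev/null; python3 -c "
from h import *
w=snapshot('wrist')
for b in blobs(w['img'].astype(int).min(2)>200,1000): print(b[0].round(),b[1].tolist(),onz(w,b[0],70,True).round(1))
rows((422,-4,31),0,15)"
```

```text
[285. 260.] [251, 227, 68, 66, 3544] [421.4  -3.7  70. ]
t 32.8 grasp [421.8  -5.4 120. ] F [ 0.4 -0.9  1.1] gap 85.4 grip 0.0
turn 1 x [-0.001  0.002 -0.004] | shift 3 x [-0.077 -0.006  0.287] total [-0.232 -0.017  0.86 ]
```

```bash
python3 -m jog '-0.077 -0.006 0.287 0 0 0 -1;-0.077 -0.006 0.287 0 0 0 -1;-0.077 -0.006 0.287 0 0 0 -1;0 0 0 0 0 0 -1' >/dev/null; python3 -c "
from h import *
rows((422,-4,31),0,15)"; python3 -m jog '0 0 0 0 0 0 0.2;0 0 0 0 0 0 0.5;0 0 0 0 0 0 1;0 0 0 0 0 0 1;0 0 0 0 0 0 1' 40;  python3 -m jog '0.076 0 -0.29 0 0 0 1;0.076 0 -0.29 0 0 0 1;0.076 0 -0.29 0 0 0 1;0 0 0 0 0 0 1'; python3 -c "
from h import *
rows((525,301.3,120),0,15)
w=snapshot('wrist')
for b in blobs(w['img'].astype(int).min(2)>190,1500): print(b[0].round(),b[1].tolist())"
```

```text
t 33.3 grasp [422.2  -3.   31.5] F [-0.4 -0.1  1.4] gap 85.4 grip 0.0
turn 1 x [-0.002  0.001 -0.003] | shift 1 x [-0.006  0.008  0.004] total [-0.006  0.008  0.004]
time: 33.92
tool_pos: [383.8, -3.2, 183.9]
tcp_rot: [-179.9, -15.3, -0.1]
ft_force: [-2.8, -0.0, 8.6]
finger_gap: 45.0
grip_force: 39.6
time: 34.42
tool_pos: [383.3, -3.4, 275.2]
tcp_rot: [-179.9, -15.5, -0.1]
ft_force: [0.7, -0.9, -2.1]
finger_gap: 45.2
grip_force: 41.9
t 34.42 grasp [424.7  -3.3 125.8] F [ 0.7 -0.9 -2.1] gap 45.2 grip 41.9
turn 1 x [-0.    -0.008 -0.002] | shift 9 x [ 0.107 -0.339  0.035] total [ 0.967 -3.047  0.316]
[287. 318.] [230, 271, 116, 91, 8527]
```

```bash
python3 -m jog '0.108 -0.339 0.03 0 -0.008 0 1;0.108 -0.339 0.03 0 0 0 1;0.108 -0.339 0.03 0 0 0 1;0.108 -0.339 0.03 0 0 0 1;0.108 -0.339 0.03 0 0 0 1' >/dev/null; python3 -m jog '0.108 -0.339 0.03 0 0 0 1;0.108 -0.339 0.03 0 0 0 1;0.108 -0.339 0.03 0 0 0 1;0.108 -0.339 0.03 0 0 0 1;0 0 0 0 0 0 1'; python3 -c "
from h import *
rows((525.5,301.3,56),0,15)"
```

```text
time: 35.72
tool_pos: [483.2, 303.3, 268.7]
tcp_rot: [-179.9, -14.5, -0.0]
ft_force: [-0.1, -1.0, -2.2]
finger_gap: 44.9
grip_force: 42.2
t 35.73 grasp [521.9 303.5 118.6] F [-0.1 -1.  -2.2] gap 44.9 grip 42.2
turn 1 x [-0.001  0.009 -0.   ] | shift 2 x [-0.071  0.01   0.307] total [-0.142  0.02   0.614]
```

```bash
python3 -m jog '-0.071 0.01 0.307 0 0.009 0 1;-0.071 0.01 0.307 0 0 0 1;0 0 0 0 0 0 1;-0.008 0 0.03 0 0 0 1;0 0 0 0 0 0 1';  python3 -m jog '-0.008 0 0.03 0 0 0 1;0 0 0 0 0 0 1';python3 -c "
from h import *
rows((525.5,301.3,46),0,15)"
```

```text
time: 36.35
tool_pos: [486.2, 300.0, 206.1]
tcp_rot: [-179.8, -15.3, -0.2]
ft_force: [0.2, -0.9, -1.3]
finger_gap: 45.3
grip_force: 42.2
time: 36.6
tool_pos: [485.7, 299.9, 202.0]
tcp_rot: [-179.9, -15.2, -0.2]
ft_force: [0.2, -0.5, -3.1]
finger_gap: 45.2
grip_force: 42.2
t 36.6 grasp [526.3 300.1  52.4] F [ 0.2 -0.5 -3.1] gap 45.2 grip 42.2
turn 1 x [-0.002 -0.003 -0.002] | shift 1 x [-0.02  -0.014  0.06 ] total [-0.02  -0.014  0.06 ]
```

```bash
python3 -m jog '-0.008 -0.01 0.025 0 0 0 1;-0.008 0 0.025 0 0 0 1;0 0 0 0 0 0 1';  python3 -m jog '-0.005 0 0.02 0 0 0 1;0 0 0 0 0 0 1'
```

```text
time: 36.98
tool_pos: [485.3, 300.9, 196.2]
tcp_rot: [-179.9, -15.1, -0.1]
ft_force: [-0.7, 0.1, -1.0]
finger_gap: 45.1
grip_force: 42.3
time: 37.22
tool_pos: [486.0, 301.2, 196.0]
tcp_rot: [-179.9, -15.3, -0.2]
ft_force: [-5.9, -2.4, 10.2]
finger_gap: 45.4
grip_force: 43.4
```

Contact at the expected height. Releasing, rising and turning towards the lever.

```bash
python3 -m jog '0 0 0 0 0 0 0;0 0 0 0 0 0 -1;0 0 0 0 0 0 -1;0 0 0 0 0 0 -1;0.026 0 -0.1 0 0 0 -1'; python3 -m jog '0.05 0 -0.3 0 0 0 -1;0.05 0 -0.3 0 0 0 -1;0.0 0 -0.4 0 0 0 -1;0 0 -0.4 0 0 0 -1;0 0 -0.4 0 0 0 -1' >/dev/null; python3 -m jog '0 0 -0.4 0 0 0 -1;0 0 -0.4 0 0 0 -1;0 0 -0.4 0 0 0 -1;0 0 -0.3 0 0 0 -1;0 0 0 0 0 0 -1' >/dev/null; python3 -m jog '0 0 0 0.022 -0.023 -0.166 -1;0 0 0 0.022 -0.023 -0.166 -1;0 0 0 0.022 -0.023 -0.166 -1;0 0 0 0.022 -0.023 -0.166 -1;0 0 0 0.022 -0.023 -0.166 -1' >/dev/null; python3 -m jog '0 0 0 0.022 -0.023 -0.166 -1;0 0 0 0.022 -0.023 -0.166 -1;0 0 0 0.022 -0.023 -0.166 -1;0 0 0 0.022 -0.023 -0.166 -1;0 0 0 0 0 0 -1' >/dev/null; python3 -c "
from h import *
rows((626,269,370),90,0)"
```

```text
time: 37.85
tool_pos: [484.8, 300.5, 203.9]
tcp_rot: [-180.0, -15.0, -0.1]
ft_force: [0.3, 0.4, -0.0]
finger_gap: 85.7
grip_force: 0.0
t 40.35 grasp [407.8 299.5 369.6] F [-0.  -0.4  0.2] gap 85.2 grip 0.0
turn 1 x [-0.007  0.005 -0.   ] | shift 6 x [-0.052  0.362 -0.001] total [-0.313  2.171 -0.004]
```

```bash
python3 -m jog '-0.052 0.361 -0.004 0 0 0 -1;-0.052 0.361 -0.004 -0.007 0.005 0 -1;-0.052 0.361 -0.004 0 0 0 -1;-0.052 0.361 -0.004 0 0 0 -1;-0.052 0.361 -0.004 0 0 0 -1' >/dev/null; python3 -m jog '-0.052 0.361 -0.004 0 0 0 -1;0 0 0.37 0 0 0 -1;0 0 0.37 0 0 0 -1;0 0 0 0 0 0 -1;0 0 0 0 0 0 -1' >/dev/null; python3 - <<'E'
from h import *
rows((626,269,293.5),90,0)
w=snapshot("wrist");g=w["img"].astype(int).min(2)
for b in blobs(g>215,80): print(b[0].round(),b[1].tolist(),onz(w,b[0],82,True).round(1))
E
```

```text
t 41.6 grasp [626.  269.7 300.7] F [0.3 0.2 0.7] gap 85.4 grip 0.0
turn 1 x [ 0.003 -0.001 -0.001] | shift 1 x [-0.005  0.005  0.072] total [-0.005  0.005  0.072]
[192. 148.] [175, 130, 35, 38, 1021] [523.1 301.6  82. ]
[376. 219.] [363, 209, 25, 20, 288] [730.5 218.7  82. ]
[392. 241.] [361, 210, 54, 52, 178] [754.  189.9  82. ]
[359. 336.] [334, 309, 55, 61, 1061] [728.2  42.8  82. ]
```

```bash
python3 -m jog '0 0.005 0.072 0 0 0 -1;0 0 0 0 0 0 0;0 0 0 0 0 0 0.5;0 0 0 0 0 0 1;0 0 0 0 0 0 1' 60; python3 -m jog '0 0 0 0 0 0 1;0 0 0 0 0 0 1;0 0 0 0 0 0 1' 80;  python3 -m jog '0.001 -0.290 -0.006 0 0 0 1;0.001 -0.288 0.034 0 0 0 1;0.001 -0.281 0.074 0 0 0 1;0.001 -0.268 0.112 0 0 0 1' 80; python3 -m jog '0.001 -0.250 0.148 0 0 0 1;0.001 -0.227 0.181 0 0 0 1;0.001 -0.2 0.21 0 0 0 1;0.001 -0.169 0.236 0 0 0 1;0 0 0 0 0 0 1'; python3 -c "
from h import *
s=sense();t=s['tool_pos']-[522.5,301.3,155]
print(t,np.hypot(t[0]-85,t[2]-86),1.66-np.arctan2(t[2]-86,85-t[0]))"
```

```text
time: 42.28
tool_pos: [626.0, 269.4, 447.3]
tcp_rot: [179.9, -0.0, 90.1]
ft_force: [-0.5, -1.0, -3.4]
finger_gap: 14.1
grip_force: 58.5
time: 42.65
tool_pos: [626.0, 269.5, 447.3]
tcp_rot: [179.9, -0.0, 90.1]
ft_force: [-1.0, -1.1, 2.8]
finger_gap: 14.0
grip_force: 78.0
time: 43.15
tool_pos: [513.2, 270.4, 427.2]
tcp_rot: [179.6, -0.2, 90.1]
ft_force: [-8.7, 5.5, 21.5]
finger_gap: 13.5
grip_force: 85.4
time: 43.78
tool_pos: [427.9, 271.0, 346.5]
tcp_rot: [179.9, -0.2, 90.1]
ft_force: [1.8, 5.6, 1.7]
finger_gap: 13.8
grip_force: 88.2
[-94.60128821 -30.34855255 191.47750003] 208.28376254929879 1.1289807485367116
```

```bash
python3 -m jog '0.001 -0.108 0.202 0 0 0 1;0.001 -0.085 0.212 0 0 0 1;0.001 -0.061 0.219 0 0 0 1;0.001 -0.037 0.226 0 0 0 1;0 0 0 0 0 0 1' 80; python3 -m jog '0 -0.006 0.114 0 0 0 1;0 -0.006 0.114 0 0 0 1;0 0 0 0 0 0 1' 110; python3 -m jog '0 0 0.02 0 0 0 1;0 0 0.02 0 0 0 1;0 0 0 0 0 0 1';python3 -m jog '0 0 0.02 0 0 0 1;0 0 0 0 0 0 1'
```

```text
time: 44.4
tool_pos: [399.0, 271.2, 260.5]
tcp_rot: [-180.0, -0.1, 90.0]
ft_force: [-4.6, 6.1, 2.4]
finger_gap: 13.5
grip_force: 95.7
time: 44.78
tool_pos: [397.6, 271.4, 238.6]
tcp_rot: [-179.9, -0.1, 90.1]
ft_force: [-9.2, -9.9, 7.0]
finger_gap: 13.4
grip_force: 109.8
time: 45.15
tool_pos: [397.6, 271.6, 235.3]
tcp_rot: [-179.9, -0.2, 90.1]
ft_force: [-12.3, 24.7, 9.4]
finger_gap: 13.5
grip_force: 110.1
time: 45.4
tool_pos: [397.5, 271.6, 233.5]
tcp_rot: [-179.9, -0.1, 90.1]
ft_force: [-14.7, -9.3, 15.5]
finger_gap: 13.5
grip_force: 111.3
```

```bash
python3 -m jog '0 0 0.02 0 0 0 1;0 0 0 0 0 0 1';python3 -m jog '0 0 0.02 0 0 0 1;0 0 0 0 0 0 1'
```

```text
time: 45.65
tool_pos: [397.6, 271.6, 231.8]
tcp_rot: [-179.9, -0.2, 90.1]
ft_force: [-14.4, 19.3, 15.9]
finger_gap: 13.3
grip_force: 111.2
time: 45.9
tool_pos: [397.6, 271.6, 230.7]
tcp_rot: [-179.9, -0.1, 90.1]
ft_force: [-21.4, -18.2, 28.6]
finger_gap: 13.4
grip_force: 113.3
```

```bash
python3 -m jog '0 0 0.02 0 0 0 1;0 0 0 0 0 0 1'
```

```text
time: 46.15
tool_pos: [397.6, 271.8, 230.0]
tcp_rot: [-179.9, -0.1, 90.1]
ft_force: [-29.1, -6.5, 42.3]
finger_gap: 13.7
grip_force: 114.8
```

That is the stop, 43 N and 3 mm lower, matching the lower grip on the bar. Returning the lever.

```bash
python3 -m jog '0 0 -0.09 0 0 0 1;0 0.010 -0.145 0 0 0 1;0 0.010 -0.145 0 0 0 1;-0.001 0.06 -0.284 0 0 0 1;-0.001 0.098 -0.273 0 0 0 1' 60; python3 -m jog '-0.001 0.135 -0.257 0 0 0 1;-0.001 0.169 -0.236 0 0 0 1;-0.001 0.2 -0.21 0 0 0 1;-0.001 0.227 -0.181 0 0 0 1;-0.001 0.25 -0.148 0 0 0 1' >/dev/null;  python3 -m jog '-0.001 0.268 -0.112 0 0 0 1;-0.001 0.281 -0.074 0 0 0 1;0 0.18 -0.05 0 0 0 1;0 0.18 -0.02 0 0 0 1;0 0.14 0 0 0 0 1'; python3 -m jog '0 0 0 0 0 0 1' 40;  python3 -m jog '0 0 0 0 0 0 0.3;0 0 0 0 0 0 -1;0 0 0 0 0 0 -1;0 0 0 0 0 0 -1'; python3 -m jog '0 0 -0.4 0 0 0 -1;0 0 -0.5 0 0 0 -1;0 0 0 0 0 0 -1' >/dev/null; python3 - <<'E'
from h import *
w=snapshot("wrist");g=w["img"].astype(int).min(2);s=snapshot("scene")
for b in blobs(g>200,80): print(b[0].round(),b[1].tolist(),onz(w,b[0],73,True).round(1))
a=cv2.resize(s["img"][150:270,320:460],(350,300));c=cv2.resize(w["img"],(400,300))
cv2.imwrite("pics/l8.png",cv2.cvtColor(np.hstack([a,c]),cv2.COLOR_RGB2BGR))
print((sense()["tool_pos"]))
E
```

```text
time: 46.78
tool_pos: [415.5, 271.3, 321.1]
tcp_rot: [-180.0, -0.2, 90.1]
ft_force: [3.2, 8.3, -1.4]
finger_gap: 12.9
grip_force: 100.9
time: 48.02
tool_pos: [620.7, 268.8, 454.2]
tcp_rot: [179.5, -0.1, 90.0]
ft_force: [-4.4, -20.3, 15.3]
finger_gap: 13.4
grip_force: 81.5
time: 48.15
tool_pos: [621.0, 268.8, 454.2]
tcp_rot: [179.4, -0.1, 90.0]
ft_force: [-0.8, -22.0, 22.9]
finger_gap: 13.4
grip_force: 82.6
time: 48.65
tool_pos: [619.0, 269.9, 449.2]
tcp_rot: [179.9, -0.0, 90.1]
ft_force: [-0.2, -0.3, 0.4]
finger_gap: 82.1
grip_force: 0.0
[214. 139.] [200, 125, 29, 29, 656] [523.  301.5  73. ]
[362. 199.] [350, 189, 24, 20, 316] [734.3 213.3  73. ]
[375. 216.] [349, 190, 45, 43, 133] [756.7 187.8  73. ]
[355. 308.] [329, 277, 56, 64, 1254] [740.9  20.2  73. ]
[618.98618735 269.81630375 540.45140415]
```

View pics/l8.png

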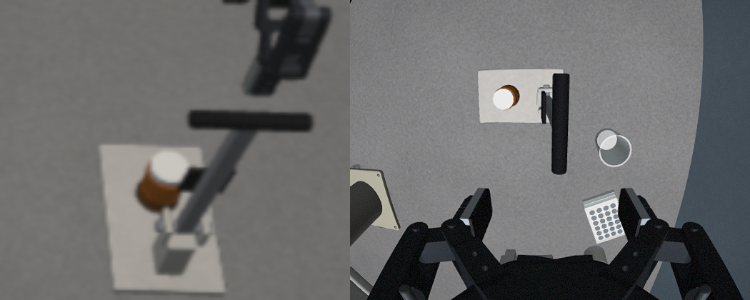

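The lever is upright and the jar is at (523,301.5) with its lid home, the same as the first time. Picking it up with the 25° lean.

```bash
python3 -m jog '0.063 -0.4 0 0 0 0 -1;0.063 -0.4 0 0 0 0 -1;0.063 -0.4 0 0 0 0 -1;0.063 -0.4 0 0 0 0 -1;0.063 -0.4 0 0 0 0 -1' >/dev/null; python3 -m jog '0 0 0 -0.036 0.036 0.164 -1;0 0 0 -0.036 0.036 0.164 -1;0 0 0 -0.036 0.036 0.164 -1;0 0 0 -0.036 0.036 0.164 -1;0 0 0 -0.036 0.036 0.164 -1' >/dev/null;  python3 -m jog '0 0 0 -0.036 0.036 0.164 -1;0 0 0 -0.036 0.036 0.164 -1;0 0 0 -0.036 0.036 0.164 -1;0 0 0 -0.036 0.036 0.164 -1;-0.1 0 0.34 0 0 0 -1' >/dev/null;python3 -m jog '-0.1 0 0.34 0 0 0 -1;-0.1 0 0.34 0 0 0 -1;-0.1 0 0.34 0 0 0 -1;-0.1 0 0.34 0 0 0 -1;0 0 0 0 0 0 -1' >/dev/null;  python3 -c "
from h import *
rows((522.8,301.5,150),0,25)"
```

```text
t 51.62 grasp [507.6 299.4 217.3] F [-0.3 -0.3  1.2] gap 85.2 grip 0.0
turn 1 x [0.004 0.01  0.001] | shift 2 x [-0.082 -0.007  0.337] total [-0.163 -0.015  0.674]
```

```bash
python3 -m jog '-0.082 -0.007 0.334 0 0.009 0 -1;-0.082 -0.007 0.334 0 0 0 -1;0 0 0 0 0 0 -1' >/dev/null;  python3 -c "
from h import *
rows((522.8,301.5,43),0,25)"
```

```text
t 52.0 grasp [523.7 301.7 154.3] F [ 0.  -0.4  0.7] gap 85.4 grip 0.0
turn 1 x [ 0.002 -0.003  0.   ] | shift 3 x [-0.158  0.002  0.335] total [-0.474  0.005  1.005]
```

```bash
python3 -m jog '-0.158 0.002 0.332 0 0 0 -1;-0.158 0.002 0.332 0 0 0 -1;-0.158 0.002 0.332 0 0 0 -1;0 0 0 0 0 0 -1' >/dev/null;  python3 -m jog '0 0 0 0 0 0 0.2;0 0 0 0 0 0 0.5;0 0 0 0 0 0 1;0 0 0 0 0 0 1;0 0 0 0 0 0 1' 40;  python3 -m jog '0.12 0 -0.25 0 0 0 1;0.12 0 -0.25 0 0 0 1;0.12 0 -0.25 0 0 0 1;0.12 0 -0.25 0 0 0 1;0.13 0 -0.28 0 0 0 1' >/dev/null; python3 -m jog '0.13 0 -0.28 0 0 0 1;0 0.4 0 0 -0.01 0 1;0 0.4 0 0 0 0 1;0 0.4 0 0 0 0 1;0 0.4 0 0 0 0 1' >/dev/null; python3 -m jog '0 0.4 0 0 0 0 1;0 0.4 0 0 0 0 1;0 0.4 0 0 0 0 1;0 0.4 0 0 0 0 1;0 0 0 0 0 0 1'; python3 -c "
from h import *
rows((517,-241.6,220),0,25)"
```

```text
time: 53.12
tool_pos: [459.9, 302.9, 189.4]
tcp_rot: [-179.8, -25.7, -0.1]
ft_force: [-3.3, -1.3, 7.9]
finger_gap: 45.0
grip_force: 40.4
time: 55.0
tool_pos: [458.2, -20.4, 359.8]
tcp_rot: [-180.0, -24.9, -0.3]
ft_force: [0.9, 0.6, -2.3]
finger_gap: 44.7
grip_force: 42.0
t 55.0 grasp [523.4 -20.6 219.2] F [ 0.9  0.6 -2.3] gap 44.7 grip 42.0
turn 1 x [ 0.001  0.002 -0.004] | shift 6 x [-0.01   0.369 -0.006] total [-0.058  2.212 -0.035]
```

```bash
python3 -m jog '-0.018 0.369 -0.006 0 0 0 1;-0.018 0.369 -0.006 0 0 0 1;-0.018 0.369 -0.006 0 0 0 1;-0.018 0.369 -0.006 0 0 0 1;-0.018 0.369 -0.006 0 0 0 1' >/dev/null; python3 -m jog '-0.018 0.369 -0.006 0 0 0 1;0 0 0 0 0 0 1';python3 -c "
from h import *
rows((511.5,-241.6,118),0,25)"
```

```text
time: 55.88
tool_pos: [447.0, -240.7, 357.9]
tcp_rot: [-180.0, -24.8, -0.1]
ft_force: [0.2, 0.3, -1.8]
finger_gap: 44.8
grip_force: 42.3
t 55.88 grasp [ 512.2 -240.8  217.2] F [ 0.2  0.3 -1.8] gap 44.8 grip 42.3
turn 1 x [ 0.     0.003 -0.002] | shift 3 x [-0.143  0.003  0.299] total [-0.43   0.009  0.897]
```

```bash
python3 -m jog '-0.143 0.003 0.299 0 0.003 0 1;-0.143 0.003 0.299 0 0 0 1;-0.143 0.003 0.299 0 0 0 1;0 0 0 0 0 0 1' >/dev/null; python3 - <<'E'
from h import *
rows((511.5,-241.6,91),0,25)
w=snapshot("wrist")
m=(w["img"].astype(int).min(2)>190).astype(np.uint8);l=cv2.connectedComponents(m)[1]
mm=(l==l[304,287]).astype(np.uint8)
(c,r)=cv2.minEnclosingCircle(max(cv2.findContours(mm,0,1)[0],key=cv2.contourArea));print(c,r,onz(w,c,142,True).round(1))
E
```

```text
t 56.38 grasp [ 509.9 -237.   114.3] F [-0.1  0.5 -1.5] gap 44.7 grip 42.3
turn 1 x [-0.005  0.005 -0.001] | shift 1 x [-0.091  0.037  0.217] total [-0.091  0.037  0.217]
(286.5, 301.5) 53.352699279785156 [ 508.  -236.7  142. ]
```

```bash
python3 -m jog '-0.048 0.035 0.11 0 0.003 0 1;-0.046 0 0.1 0 0 0 1;0 0 0 0 0 0 1;-0.008 0 0.02 0 0 0 1;0 0 0 0 0 0 1'; python3 -m jog '-0.008 0 0.02 0 0 0 1;0 0 0 0 0 0 1';python3 -c "
from h import *
rows((511,-241.6,87),0,25)"
```

```text
time: 57.05
tool_pos: [446.5, -243.8, 232.9]
tcp_rot: [-179.9, -25.2, -0.1]
ft_force: [-0.8, 0.2, -2.5]
finger_gap: 45.0
grip_force: 42.3
time: 57.3
tool_pos: [446.5, -243.7, 230.5]
tcp_rot: [-179.9, -25.2, -0.1]
ft_force: [-0.1, 0.9, -1.8]
finger_gap: 44.8
grip_force: 42.3
t 57.3 grasp [ 512.5 -243.6   90.2] F [-0.1  0.9 -1.8] gap 44.8 grip 42.3
turn 1 x [-0.001 -0.003 -0.001] | shift 1 x [-0.022 -0.021  0.023] total [-0.022 -0.021  0.023]
```

```bash
python3 -m jog '-0.015 -0.01 0.01 0 0 0 1;-0.008 0 0.02 0 0 0 1;0 0 0 0 0 0 1';python3 -m jog '-0.005 0 0.015 0 0 0 1;0 0 0 0 0 0 1'; python3 -c "
from h import *
rows((511,-241.6,87),0,25)"
```

```text
time: 57.68
tool_pos: [446.2, -243.0, 227.9]
tcp_rot: [-180.0, -25.3, -0.0]
ft_force: [-2.3, 2.4, 4.7]
finger_gap: 45.4
grip_force: 43.0
time: 57.92
tool_pos: [447.0, -243.3, 227.7]
tcp_rot: [180.0, -25.4, -0.0]
ft_force: [-5.9, 3.4, 14.5]
finger_gap: 44.7
grip_force: 44.1
t 57.92 grasp [ 513.5 -243.5   87.7] F [-5.9  3.4 14.5] gap 44.7 grip 44.1
turn 1 x [ 0.001 -0.007 -0.   ] | shift 1 x [-0.015 -0.017 -0.004] total [-0.015 -0.017 -0.004]
```

```bash
python3 -m jog '0 0 0 0 0 0 0;0 0 0 0 0 0 -1;0 0 0 0 0 0 -1;0 0 0 0 0 0 -1;0.13 0 -0.27 0 0 0 -1' >/dev/null; python3 -m jog '0.13 0 -0.27 0 0 0 -1;0.13 0 -0.27 0 0 0 -1;0.1 0 -0.27 0 0 0 -1;0.0 0 -0.4 0 0 0 -1;0 0 -0.4 0 0 0 -1' >/dev/null; python3 -m jog '0 0 -0.4 0 0 0 -1;0 0 -0.4 0 0 0 -1;0 0 -0.4 0 0 0 -1;0 0 0 0 0 0 -1'; python3 - <<'E'
from h import *
w=snapshot("wrist");s=snapshot("scene");d=snapshot("top")
m=w["img"].astype(int).min(2)>190
for b in blobs(m,300): print(b[0].round(),b[1].tolist(),onz(w,b[0],111,True).round(1))
# frame grip: dark bar in top and scene
a=cv2.resize(s["img"][150:270,80:240],(400,300));c=cv2.resize(w["img"],(400,300))
cv2.imwrite("pics/l9.png",cv2.cvtColor(np.hstack([a,c]),cv2.COLOR_RGB2BGR))
rows((577,-287.5,370),93.3,0)
E
```

```text
time: 59.68
tool_pos: [358.7, -243.2, 528.7]
tcp_rot: [179.8, -25.4, 0.0]
ft_force: [0.5, -0.4, -0.5]
finger_gap: 85.4
grip_force: 0.0
[159.  70.] [125, 40, 71, 61, 1519] [710.  -45.3 111. ]
[242.  55.] [233, 41, 19, 28, 343] [ 726.5 -177.2  111. ]
[353. 102.] [281, 100, 144, 6, 486] [ 646.3 -341.3  111. ]
[312. 166.] [236, 128, 162, 106, 7807] [ 550.1 -279.2  111. ]
[ 31. 192.] [7, 143, 45, 90, 1778] [518.6 184.9 111. ]
[360. 192.] [345, 177, 30, 30, 680] [ 514.9 -343.2  111. ]
[286. 195.] [271, 180, 30, 31, 738] [ 509.6 -243.4  111. ]
t 59.83 grasp [ 425.1 -242.7  383.4] F [ 0.6 -0.2 -0.5] gap 85.1 grip 0.0
turn 9 x [ 0.038 -0.036 -0.17 ] | shift 6 x [-0.095  0.358 -0.002] total [-0.569  2.148 -0.013]
```

View pics/l9.png

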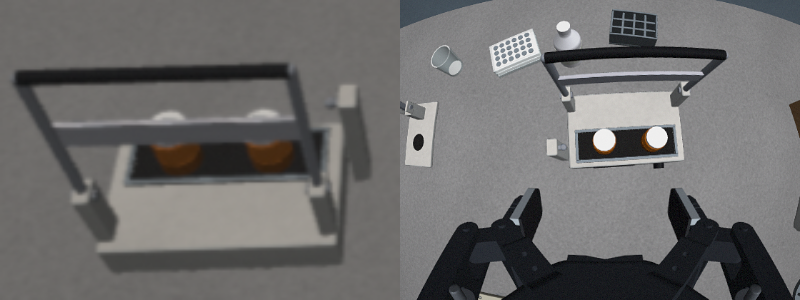

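Both jars stand upright in the trough, at (509.6,-243.4) and (514.9,-343.2). Turning towards the frame grip.

```bash
python3 -m jog '0 0 0 0.038 -0.036 -0.17 -1;0 0 0 0.038 -0.036 -0.17 -1;0 0 0 0.038 -0.036 -0.17 -1;0 0 0 0.038 -0.036 -0.17 -1;0 0 0 0.038 -0.036 -0.17 -1' >/dev/null; python3 -m jog '0 0 0 0.038 -0.036 -0.17 -1;0 0 0 0.038 -0.036 -0.17 -1;0 0 0 0.038 -0.036 -0.17 -1;0 0 0 0.038 -0.036 -0.17 -1;0 0 0 0 0 0 -1' >/dev/null; python3 - <<'E'
from h import *
s=snapshot("scene")
print(onz(s,(140.1,179.6),289).round(1), onz(s,(88,180.5),289).round(1),onz(s,(194,179),289).round(1))
rows((577,-287.5,370),93.3,0)
E
```

```text
[ 588.6 -290.3  289. ] [ 594.  -400.2  289. ] [ 583.9 -175.4  289. ]
t 61.12 grasp [ 359.3 -242.3  368.4] F [ 0.2 -0.6 -0.1] gap 85.7 grip 0.0
turn 1 x [-0.002 -0.002 -0.   ] | shift 6 x [-0.095  0.357 -0.003] total [-0.573  2.144 -0.016]
```

```bash
python3 -m jog '-0.095 0.377 -0.003 0 0 0 -1;-0.095 0.377 -0.003 0 0 0 -1;-0.095 0.377 -0.003 0 0 0 -1;-0.095 0.377 -0.003 0 0 0 -1;-0.095 0.377 -0.003 0 0 0 -1' >/dev/null; python3 -m jog '-0.095 0.377 -0.003 0 0 0 -1;0 0 0 0 0 0 -1' >/dev/null; python3 - <<'E'
from h import *
rows((589,-287.0,288),93.4,0)
w=snapshot("wrist")
cv2.imwrite("pics/l10.png",cv2.resize(cv2.cvtColor(w["img"],cv2.COLOR_RGB2BGR),(400,300)))
P=lambda a:np.array([80-170*np.cos(1.5-a),121+170*np.sin(1.5-a)])
A=np.linspace(0,1.5,11)
for a,b in zip(A,A[1:]): q=(P(b)-P(a))/100; print('%.3f %.3f'%(q[0],-q[1]), end='; ')
E
```

```text
t 62.0 grasp [ 589.7 -286.2  367.5] F [ 0.2 -0.8 -0.3] gap 85.3 grip 0.0
turn 1 x [-0.004 -0.004 -0.002] | shift 2 x [-0.001 -0.007  0.398] total [-0.002 -0.015  0.795]
-0.252 0.037; -0.244 0.074; -0.230 0.110; -0.211 0.143; -0.187 0.173; -0.159 0.199; -0.128 0.220; -0.093 0.237; -0.057 0.248; -0.019 0.254;
```

View pics/l10.png

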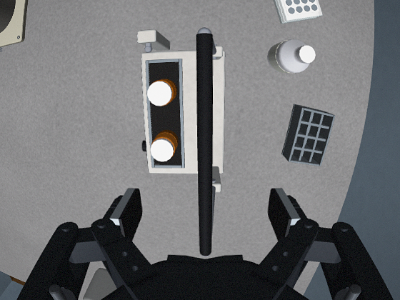

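The bar is centred between the fingers at column 205, and both jars stand in the trough. Descending, gripping, and swinging the frame down.

```bash
python3 -m jog '0 -0.007 0.395 0 0 0 -1;0 -0.007 0.395 0 0 0 -1;0 0 0 0 0 0 -1;0 0 0 0 0 0 0;0 0 0 0 0 0 0.5' 50 >/dev/null; python3 -m jog '0 0 0 0 0 0 1;0 0 0 0 0 0 1;0 0 0 0 0 0 1;0 0 0 0 0 0 1' 70; python3 -m jog '0 -0.252 0.037 0 0 0 1;0 -0.244 0.074 0 0 0 1;0 -0.230 0.110 0 0 0 1;0 -0.211 0.143 0 0 0 1' 80; python3 -m jog '0 -0.187 0.173 0 0 0 1;0 -0.159 0.199 0 0 0 1;0 -0.128 0.220 0 0 0 1;0 0 0 0 0 0 1'; python3 -c "
from h import *
s=sense();t=Ro.from_euler('z',-3.4,degrees=True).apply(s['tool_pos']-[521,-290.9,155])
print(t,np.hypot(t[0]-80,t[2]-121),1.5-np.arctan2(t[2]-121,80-t[0]))"
```

```text
time: 63.18
tool_pos: [587.1, -286.5, 448.5]
tcp_rot: [180.0, 0.1, 93.4]
ft_force: [1.0, 1.1, 5.6]
finger_gap: 11.8
grip_force: 68.2
time: 63.68
tool_pos: [493.2, -292.2, 412.6]
tcp_rot: [179.9, 0.1, 93.4]
ft_force: [8.0, -2.1, -2.6]
finger_gap: 11.3
grip_force: 77.9
time: 64.18
tool_pos: [445.4, -295.4, 350.4]
tcp_rot: [-179.9, 0.1, 93.4]
ft_force: [5.3, -4.6, -1.8]
finger_gap: 10.7
grip_force: 78.1
[-7.57369606e+01  1.63525222e-02  1.95439170e+02] 172.61283519191542 1.054122970827219
```

```bash
python3 -m jog '0 -0.085 0.237 0 0 0 1;0 -0.05 0.248 0 0 0 1;0 0 0 0 0 0 1' 90; python3 -m jog '0 -0.01 0.1 0 0 0 1;0 -0.005 0.1 0 0 0 1;0 0 0 0 0 0 1'; python3 -m jog '0 0 0.03 0 0 0 1;0 0 0 0 0 0 1';  python3 -m jog '0 0 0.03 0 0 0 1;0 0 0 0 0 0 1'; python3 -m jog '0 0 0.02 0 0 0 1;0 0 0 0 0 0 1'; python3 -c "
from h import *
s=sense();t=Ro.from_euler('z',-3.4,degrees=True).apply(s['tool_pos']-[521,-290.9,155])
print(t,np.hypot(t[0]-80,t[2]-121),1.5-np.arctan2(t[2]-121,80-t[0]))"
```

```text
time: 64.55
tool_pos: [432.5, -297.2, 303.0]
tcp_rot: [180.0, 0.3, 93.3]
ft_force: [5.7, -9.3, -2.4]
finger_gap: 11.1
grip_force: 89.4
time: 64.92
tool_pos: [431.4, -295.6, 282.9]
tcp_rot: [180.0, -0.0, 93.4]
ft_force: [5.8, -3.0, -2.4]
finger_gap: 10.6
grip_force: 91.0
time: 65.18
tool_pos: [431.5, -295.6, 281.5]
tcp_rot: [180.0, 0.0, 93.5]
ft_force: [1.2, -0.2, 9.5]
finger_gap: 10.4
grip_force: 92.5
time: 65.42
tool_pos: [431.5, -295.6, 279.8]
tcp_rot: [180.0, 0.0, 93.5]
ft_force: [-3.6, -1.9, 19.2]
finger_gap: 10.5
grip_force: 93.8
time: 65.68
tool_pos: [431.5, -297.4, 278.9]
tcp_rot: [179.9, 0.3, 93.4]
ft_force: [-5.5, -1.2, 21.2]
finger_gap: 11.0
grip_force: 95.4
[-89.69031325  -1.15742896 123.92403743] 169.71550431673498 1.482770094427624
```

```bash
python3 -m jog '0 0 0.02 0 0 0 1;0 0 0 0 0 0 1'; python3 -m jog '0 0 0.02 0 0 0 1;0 0 0 0 0 0 1'
```

```text
time: 65.92
tool_pos: [431.6, -297.4, 277.8]
tcp_rot: [179.9, 0.3, 93.4]
ft_force: [-9.1, 1.8, 28.6]
finger_gap: 10.7
grip_force: 96.3
time: 66.18
tool_pos: [431.6, -297.4, 276.7]
tcp_rot: [179.9, 0.3, 93.4]
ft_force: [-12.1, 4.4, 35.7]
finger_gap: 10.3
grip_force: 97.2
```

Firm stop at 36 N. Easing the grip, releasing, and backing away upwards.

```bash
python3 -m jog '0 0 0 0 0 0 1;0 0 0 0 0 0 1;0 0 0 0 0 0 1' 20; python3 -m jog '0 0 0 0 0 0 0.4;0 0 0 0 0 0 0;0 0 0 0 0 0 0;0 0 -0.2 0 0 0 0;0 0 -0.3 0 0 0 0';python3 -m jog '0 0 -0.4 0 0 0 0;0 0 -0.4 0 0 0 0;0 0 -0.4 0 0 0 -1;0 -0.2 -0.3 0 0 0 -1;0 0 0 0 0 0 -1'; python3 - <<'E'
from h import *
s=snapshot("scene");w=snapshot("wrist");d=snapshot("top")
a=cv2.resize(s["img"],(400,300));b=cv2.resize(s["img"][150:270,80:240],(400,300));c=cv2.resize(w["img"],(400,300));e=cv2.resize(d["img"],(400,300))
cv2.imwrite("pics/l11.png",cv2.cvtColor(np.vstack([np.hstack([a,b]),np.hstack([c,e])]),cv2.COLOR_RGB2BGR))
E
```

```text
time: 66.55
tool_pos: [431.6, -297.4, 276.7]
tcp_rot: [179.9, 0.3, 93.4]
ft_force: [-12.0, 5.0, 36.5]
finger_gap: 10.6
grip_force: 97.2
time: 67.18
tool_pos: [430.3, -295.3, 320.0]
tcp_rot: [-179.7, -0.2, 93.4]
ft_force: [0.6, -0.2, 0.4]
finger_gap: 42.3
grip_force: 0.0
time: 67.8
tool_pos: [410.9, -297.4, 474.2]
tcp_rot: [179.9, 0.2, 93.4]
ft_force: [0.6, 0.1, 0.5]
finger_gap: 85.7
grip_force: 0.0
```

View pics/l11.png

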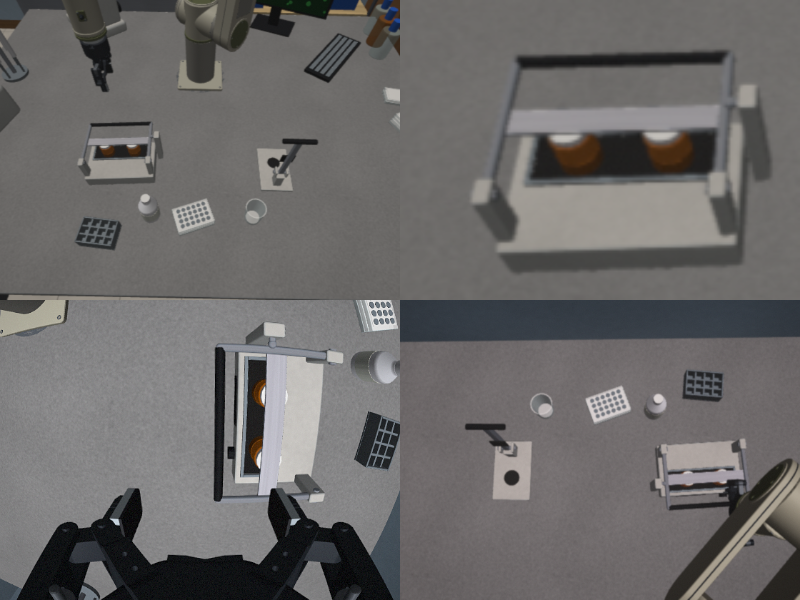

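The frame is down over both jars with the catch ball at the post, the lever is up, and the bystanders look unmoved. One numeric check of the frame angle.

```bash
python3 - <<'E'
from h import *
s=snapshot("scene")
for a in(1.5,1.45,1.4,1.3):
    p=Ro.from_euler('z',3.4,degrees=True).apply([80-170*np.cos(1.5-a),0,121+170*np.sin(1.5-a)])+[521,-290.9,0];print(a,proj(s,p).round(1))
g=s["img"].astype(int).max(2)[150:195,155:185]<50
r=np.where(g)[0]+150;print("rows of bar per col",[ (np.where(g[:,c])[0]+150).tolist()[:8] for c in(5,15,25)])
E
```

```text
1.5 [169.2 173.6]
1.45 [168.4 171.7]
1.4 [167.7 169.8]
1.3 [166.  166.4]
rows of bar per col [[172, 173, 174, 175], [172, 173, 174, 175], [172, 173, 174, 175]]
```

The bar's centre row is 173.5, against 173.6 expected at 1.5 rad, so the frame is held at its stop.

```bash
python3 -c "
from bench import *
print(hand_in())"
```

```text
the job is handed in; nothing more can be done
None
```

Both jars on the bench (only two were present) were pressed to the lever's stop and now stand upright in the mixer trough. The hold-down frame is latched at its stop, the press lever is up, nothing else was moved, and the job is handed in.

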